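# Unload the graver-handle bonding fixture

### The arm

A 7-joint arm with a two-finger parallel gripper is mounted at the origin on the work surface. World frame = base frame: x ahead of the robot, y to its left, z up, the work surface at z = 0. Lengths are in m, angles in degrees, forces in N, time in s.
With the tool pointing down it reaches from about 0.425 to 0.875 m from the base axis. Payload 4.7 kg.
Tool frame: the origin (TCP) lies on the mounting face of the last link; the fingertips stand tcp_to_tips ahead of it and the grasp point (between the pads) lies 164 mm ahead of it (tcp_to_tips is the distance from the TCP to the fingertips, in m); z points along the fingers, y is the line along which they close (so a half turn about z gives the same grasp; the last joint's range is limited). The gripper opens to 87 mm and grips with 3 to 60 N. Pads are 19 mm wide; open, the fingers measure 117 mm over their backs; the gripper's body (75 mm by 190 mm) begins 51 mm behind the grasp point.
Start: joints at [-65.254, 18.392, -4.016, 83.108, 1.295, 78.541, -3.26], TCP at [0.264, 0.594, 0.405] pointing down, gripper open.
Joint ranges: [-163.93, 163.93], [-17.29, 119.83], [-79.2, 71.16], [3.27, 140.29], [-89.18, 269.18], [5.43, 117.66], [-154.24, 154.24]. Speed limits (degrees/s): [147.25, 147.25, 180, 180, 180, 180, 180].

### API

Orientations are given as [roll, pitch, yaw] about the fixed x, y, z axes, in that order (R = Rz(yaw) Ry(pitch) Rx(roll)).
In Python, from cell import get_obs, read_camera, sign_off, tcp_to_tips gives the robot as it stands.
- The arm moves only by the tool drive_tool, never from a script. Its argument "rows" is one flat list of numbers, 7 for each row, row after row: the shift along the tool's x, y, z in m, then the turn, a rotation vector about the tool's x, y, z in rad, then the gripper command: -1 is shut, 1 is fully open, values between are in proportion. In form: [tx, ty, tz, rx, ry, rz, fingers, tx, ty, tz, rx, ry, rz, fingers, ...]. A call has 1 to 5 rows; each row shifts and turns the commanded pose from where the row before left it, along the tool's axes as they then stand; what a row does not reach is not made up. A row lasts 1/8 s, in which the tool goes at most 62.5 mm and 10.7 degrees, less where a joint would pass 70% of its speed; a pose out of reach is approached as far as the arm can. A call is refused whole if a number of a shift passes 0.0625 or a number of a turn 0.188, either way. A call with a gripper value outside its range is refused whole. The fingers move at their own pace and stop on an object; "grip_force" is the grip in N (left out, the last holds). Time passes only in rows, so rows that do not move let the fingers close. It gives the time, the measured TCP pose, the force, the opening and the grip force at its end, in the units of the state.
- get_obs(): the state, without advancing time (a new reading comes with each control period).
- read_camera(name): name is "scene" or "top" or "wrist"; returns a dict with "color" (384x512x3 uint8, blue, green, red), "fov_y" (degrees; the focal length in pixels is half the picture's height over the tangent of half this angle, whatever the lens; pixels are square), "cx", "cy" (the principal point, pixels), "cam_to_world" (4x4, takes a point from camera to world coordinates); the wrist camera has in their place "mount" (4x4, takes a point from camera to tool coordinates, whose origin is the TCP and whose axes are the flange's). Camera axes: x right, y up, looking along -z (the intrinsics and any distortion apply to the point x, -y, -z); pixel columns grow to the right and rows downward; lengths in m; the calibration is good to about 2 mm. A picture is of the moment at which its call begins: read the wrist's pose just before it. There is no depth.
- sign_off(): hands the job in; it is judged then, once.
The state is a dict: "time_s": time; "qpos": joint angles; "joint_velocities": joint speeds; "effort": joint torques, N m; "tool_pos": TCP position; "tool_rot": TCP orientation; "force": force on the tool from outside, world axes, zero at the start; "wrist_torque": the same for the moment, N m; "grip_width": finger opening in m; "grasp_force": force on a finger pad.
Only numpy, scipy, OpenCV 4.12 (cv2) and the standard library are available. Lean on these libraries where they do the work, as an engineer would, in place of code of your own. Each camera call takes 0.05 s, during which the arm holds its last target. There are 200 camera calls.

### The job

The glue on the graver handles in the clamshell fixture has cured: stand the weight from the lid in its dish, then swing the lid back past upright so that it stays open by itself, and lay every handle from the fixture fully down in a free cradle of the wooden rack, centred lengthwise, either way round. Only when the fixture is empty, swing the lid shut again and stand the weight back on it, well in from the edges. Leave the handle already in the rack and the other things on the bench where they are.

Things in the scene. Friction and masses are not known exactly. Their poses are not given: they have to be found in the camera images.
- fixture: Fixed clamshell fixture: open aluminium box 130 (x) by 240 (y) mm, 6 mm walls, rim 52 high. Origin: centre of underside; x from lid bar to hinge, within 0.2 rad of ahead. Inside, four places along y (-72, -24, 24, 72 mm), each two notched rails 39 mm high at x = -24 and 24 mm that carry a shaft along x, its axis 37.5 mm up; between the rails it is open down to a base plate 10 mm high.
- lid (a joint): Angle of the fixture's aluminium lid (rad): 0 shut, 1.57 upright, 1.85 at its stop. Plate 128 x 240 x 10 mm, top 62 mm up when shut, about 0.3 kg. Swings freely about an axis along the fixture's y at x = 70, z = 57 mm of its frame, up and away from the bar side. Before upright it falls shut; once past upright it falls back to the stop and stays.
- lid_bar (a point): Middle of the round steel pull bar of the lid, 10 mm thick, 90 mm long along y, on two arms; it stands 42 mm (bar axis) ahead of the lid's front edge, in the plane of the lid (175 mm from the hinge axis).
- weight: Round steel weight, 60 mm across and 22 mm high, with a thin neck and a round knob on top, 20 mm across, from 32 to 50 mm above the underside; origin at the centre of the underside, z up; 0.5 kg. At the start it stands on the shut lid.
- dish: Low round dark steel dish with a cork floor, 82 mm across outside, 74 mm inside at the top and 70 mm at the floor, rim 12 mm high, fixed to the bench: the weight's place. Origin at the centre of its underside; the floor is 5 mm above it.
- rack: Light wooden rack, fixed, 85 (x) by 235 (y) mm. Origin: centre of underside; x within 0.25 rad of ahead. Five cradles along y, 48 mm apart, each two notches with flared mouths (18 mm wide at the bottom, about 28 at the mouth, which is 47 mm high) in rails 5 mm thick at x = -24 and 24 mm; between the rails it is open down to a base plate 10 mm high.
- bench_block: Bystander: low round dark steel bench block, 64 mm across, 22 mm high, 0.5 kg; origin at the centre of its underside.
- jar: Bystander: amber glass jar, 52 mm across, 60 mm high; origin at the centre of its underside.
- cradle_0 (a point): Cradle 0 of the rack: the point where the middle of a seated handle's shaft belongs, 37.5 mm above the bench; x along the shaft's direction (a handle may lie either way round).
- cradle_1 (a point): Cradle 1 of the rack: the point where the middle of a seated handle's shaft belongs, 37.5 mm above the bench; x along the shaft's direction (a handle may lie either way round).
- cradle_2 (a point): Cradle 2 of the rack: the point where the middle of a seated handle's shaft belongs, 37.5 mm above the bench; x along the shaft's direction (a handle may lie either way round).
- cradle_3 (a point): Cradle 3 of the rack: the point where the middle of a seated handle's shaft belongs, 37.5 mm above the bench; x along the shaft's direction (a handle may lie either way round).
- cradle_4 (a point): Cradle 4 of the rack: the point where the middle of a seated handle's shaft belongs, 37.5 mm above the bench; x along the shaft's direction (a handle may lie either way round).
- handle_a: Handle lying in the fixture at the start (None if absent this time), dark wood, 100 mm long: square shaft 15 x 15 x 76 mm, square butt 24 x 24 x 14 mm on its -x end, round brass ferrule 11 mm across and 10 mm long on its +x end; origin at the middle of the shaft's length, on its axis; x along the shaft towards the ferrule; 45 g.
- handle_b: Handle lying in the fixture at the start (None if absent this time), dark wood, 100 mm long: square shaft 15 x 15 x 76 mm, square butt 24 x 24 x 14 mm on its -x end, round brass ferrule 11 mm across and 10 mm long on its +x end; origin at the middle of the shaft's length, on its axis; x along the shaft towards the ferrule; 45 g.
- handle_c: Handle lying in the fixture at the start (None if absent this time), dark wood, 100 mm long: square shaft 15 x 15 x 76 mm, square butt 24 x 24 x 14 mm on its -x end, round brass ferrule 11 mm across and 10 mm long on its +x end; origin at the middle of the shaft's length, on its axis; x along the shaft towards the ferrule; 45 g.
- handle_d: Handle lying in the fixture at the start (None if absent this time), dark wood, 100 mm long: square shaft 15 x 15 x 76 mm, square butt 24 x 24 x 14 mm on its -x end, round brass ferrule 11 mm across and 10 mm long on its +x end; origin at the middle of the shaft's length, on its axis; x along the shaft towards the ferrule; 45 g.
- finished_0: Finished handle already lying in cradle 0 (None if absent this time), to be left alone; like the others, dark wood, 100 mm long: square shaft 15 x 15 x 76 mm, square butt 24 x 24 x 14 mm on its -x end, round brass ferrule 11 mm across and 10 mm long on its +x end; origin at the middle of the shaft's length, on its axis; x along the shaft towards the ferrule; 45 g.
- finished_1: Finished handle already lying in cradle 1 (None if absent this time), to be left alone; like the others, dark wood, 100 mm long: square shaft 15 x 15 x 76 mm, square butt 24 x 24 x 14 mm on its -x end, round brass ferrule 11 mm across and 10 mm long on its +x end; origin at the middle of the shaft's length, on its axis; x along the shaft towards the ferrule; 45 g.
- finished_2: Finished handle already lying in cradle 2 (None if absent this time), to be left alone; like the others, dark wood, 100 mm long: square shaft 15 x 15 x 76 mm, square butt 24 x 24 x 14 mm on its -x end, round brass ferrule 11 mm across and 10 mm long on its +x end; origin at the middle of the shaft's length, on its axis; x along the shaft towards the ferrule; 45 g.
- finished_3: Finished handle already lying in cradle 3 (None if absent this time), to be left alone; like the others, dark wood, 100 mm long: square shaft 15 x 15 x 76 mm, square butt 24 x 24 x 14 mm on its -x end, round brass ferrule 11 mm across and 10 mm long on its +x end; origin at the middle of the shaft's length, on its axis; x along the shaft towards the ferrule; 45 g.
- finished_4: Finished handle already lying in cradle 4 (None if absent this time), to be left alone; like the others, dark wood, 100 mm long: square shaft 15 x 15 x 76 mm, square butt 24 x 24 x 14 mm on its -x end, round brass ferrule 11 mm across and 10 mm long on its +x end; origin at the middle of the shaft's length, on its axis; x along the shaft towards the ferrule; 45 g.
There are look-alikes about, which are no part of the job. Of the things that look like the weight, the largest one is meant.

How it is judged:
By the outcome, as a careful person would: the job done as asked, in the order asked, and still so for the second after the job is handed in, with the robot touching nothing.
Of handle_a, handle_b, handle_c, handle_d only 2 to 4 are there at a start; the rules pass over those that are not, and their reading is None.
Of finished_0, finished_1, finished_2, finished_3, finished_4 only 1 to 1 are there at a start; the rules pass over those that are not, and their reading is None.
At some moment in a run one of weight may be knocked a few centimetres aside while the robot is not near it.
Once in a run the grip may slacken for a moment while it holds something.
It also fails if it takes over 210 s, if anything falls off the work surface, if the arm or the gripper's body presses on something with over 40 N, if the wrist force passes 120 N, or if a joint passes its speed limit or range.

## Working session

There is one attempt and no reset: what is moved stays moved. The work goes in short steps, Python scripts to look and compute and a tool call to move; the robot and the scene stay as the last step left them, time stands still between calls to the robot, and variables do not carry over. Pictures are saved under pics/ and viewed, at most 14 in all, crops included, and the job is handed in when it is done.

Besides the shell and the picture viewer there is one more tool, called after "Call:" by a JSON object that holds its "name" and its "arguments". drive_tool: Moves the arm, as the interface text tells. Its arguments: {"type":"object","properties":{"rows":{"type":"array","items":{"type":"number"}},"grip_force":{"type":"number"}},"required":["rows"]}

```bash
mkdir -p pics; ls
python3 - <<'E'
from cell import *
import cv2
o=get_obs();print(o,tcp_to_tips)
for n in("scene","top"):
    c=read_camera(n);cv2.imwrite(f"pics/{n}0.png",c["color"]);print({k:v for k,v in c.items() if k!="color"})
c=read_camera("wrist");print({k:v for k,v in c.items() if k!="color"})
E
```

```text
pics
{'time_s': 0.0, 'qpos': array([-65.25453468,  18.43851084,  -4.0168856 ,  83.17661791,
         1.29492285,  78.54039415,  -3.26134825]), 'joint_velocities': array([-0.03820712, -0.05459701,  0.01906086,  0.04400329,  0.08411257,
       -0.04711901,  0.0868262 ]), 'effort': array([-9.27475921e-04, -4.91292536e+01, -4.04242063e-01, -3.12533355e+01,
       -6.38842466e-02,  4.37780970e-02,  1.87175183e-04]), 'tool_pos': array([0.26366195, 0.59388729, 0.40365255]), 'tool_rot': array([-1.79889725e+02,  5.33737558e-03,  1.56064249e+02]), 'force': array([ 0.95116882, -0.21136242,  0.60968232]), 'wrist_torque': array([0.01567277, 0.05147597, 0.04185864]), 'grasp_force': 0.0, 'grip_width': 0.08708388938895156} 0.1822
{'fov_y': 43.55066447734013, 'cx': 259.8636589038892, 'cy': 181.84278150819443, 'cam_to_world': array([[ 0.29469049, -0.77906471,  0.55336759,  1.18135815],
       [ 0.95545348,  0.25010324, -0.15670677, -0.21210039],
       [-0.01631431,  0.57489698,  0.81806314,  0.97359176],
       [ 0.        ,  0.        ,  0.        ,  1.        ]])}
{'fov_y': 57.496720096796864, 'cx': 256.94971472910095, 'cy': 190.9508945551014, 'cam_to_world': array([[ 0.02892846,  0.9951168 , -0.09436999,  0.47363693],
       [-0.99954241,  0.02963288,  0.00607145, -0.04668173],
       [ 0.00883826,  0.09415117,  0.99551868,  1.04510562],
       [ 0.        ,  0.        ,  0.        ,  1.        ]])}
{'fov_y': 67.21607769604277, 'cx': 251.22750001965187, 'cy': 190.04641650645019, 'mount': array([[-1.30066682e-04,  9.66422491e-01,  2.56958270e-01,
         7.01260124e-02],
       [ 9.99999780e-01,  2.92768453e-04, -5.94926807e-04,
         8.61927589e-04],
       [-6.50179922e-04,  2.56958136e-01, -9.66422316e-01,
         1.97639686e-02],
       [ 0.00000000e+00,  0.00000000e+00,  0.00000000e+00,
         1.00000000e+00]])}
```

View pics/top0.png

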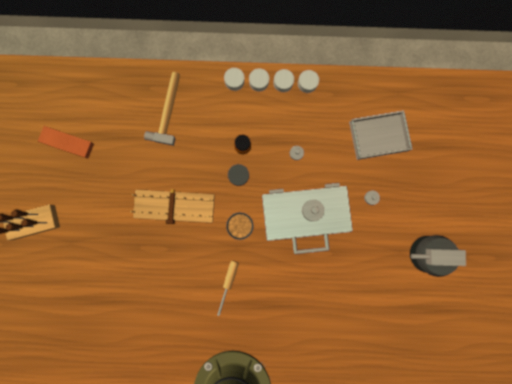

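View pics/scene0.png

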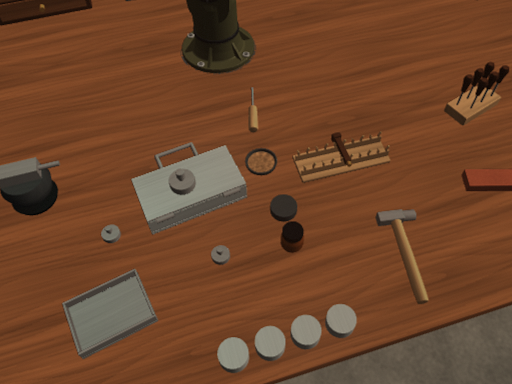

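The top view shows:
- Fixture with lid at about (307,213), bar at (311,245).
- Rack at (174,206), with its finished handle at (171,207) in the middle cradle.
- Dish at (240,226), bench block at (239,175), jar at (243,144).

Candidates for the weight are (313,210) on the lid, which is the largest, and the small ones at (297,152) and (372,198). I choose the one on the lid.

```bash
cat > h.py <<'E'
import numpy as np, cv2
from cell import *
from scipy.spatial.transform import Rotation as R
def campose(c,o=None):
    if "cam_to_world" in c: return c["cam_to_world"]
    T=np.eye(4);T[:3,:3]=R.from_euler("xyz",o["tool_rot"],degrees=True).as_matrix();T[:3,3]=o["tool_pos"];return T@c["mount"]
def ray(c,T,u,v,z):
    f=192/np.tan(np.radians(c["fov_y"])/2)
    d=T[:3,:3]@np.array([(u-c["cx"])/f,-(v-c["cy"])/f,-1]);p=T[:3,3]
    return p+d*(z-p[2])/d[2]
def proj(c,T,P):
    f=192/np.tan(np.radians(c["fov_y"])/2)
    q=(np.atleast_2d(P)-T[:3,3])@T[:3,:3]
    return np.c_[c["cx"]+f*q[:,0]/-q[:,2],c["cy"]-f*q[:,1]/-q[:,2]]
def grab(n):
    o=get_obs();c=read_camera(n);return c,campose(c,o)
E
python3 - <<'E'
from h import *
np.set_printoptions(precision=3,suppress=True)
c,T=grab("top")
for nm,u,v,z in [("lid",262,192.5,.062),("lid",347,186,.062),("lid",352,233,.062),("lid",266,240,.062),("bar",311,250,.057),("weight knob",313.5,210,.05+.062),("small1",297,152,.02),("small2",372,198,.02),("dish",240,226,.012),("rackL",134,206,.03),("rackR",214,207.5,.03),("handle",171,207,.045),("block",239,175,.022),("jar",243,144,.06)]:
    print(nm,ray(c,T,u,v,z))
im=cv2.resize(c["color"][175:260,215:365],None,fx=5,fy=5,interpolation=cv2.INTER_CUBIC)
im2=cv2.resize(c["color"][185:230,125:225],None,fx=5,fy=5,interpolation=cv2.INTER_CUBIC)
o=np.zeros((600,750,3),np.uint8);o[:425]=im;im2=im2[:175];o[425:425+len(im2),:500]=im2
cv2.imwrite("pics/crop1.png",o)
E
```

```text
lid [ 0.563 -0.067  0.062]
lid [ 0.588 -0.307  0.062]
lid [ 0.457 -0.322  0.062]
lid [ 0.43  -0.082  0.062]
bar [ 0.406 -0.209  0.057]
weight knob [ 0.516 -0.205  0.112]
small1 [ 0.691 -0.169  0.02 ]
small2 [ 0.56  -0.392  0.02 ]
dish [ 0.467 -0.006  0.012]
rackL [0.516 0.301 0.03 ]
rackR [0.518 0.07  0.03 ]
handle [0.515 0.191 0.045]
block [0.616 0.001 0.022]
jar [ 0.701 -0.009  0.06 ]
```

View pics/crop1.png

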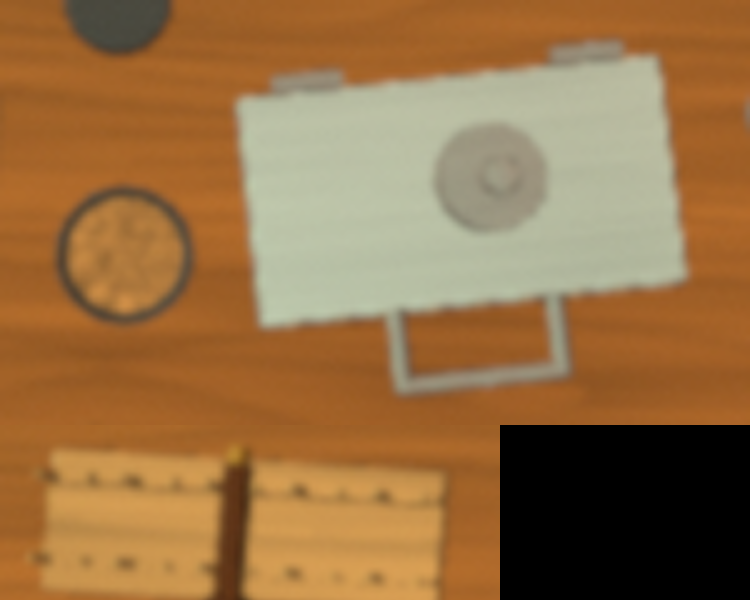

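The crop confirms a 60 mm round weight with a knob near the right of the lid's centre; the other two look-alikes are clearly smaller. The bar is at about (311,250) and the dish at (240,226). Next I write a planner that prints the row numbers.

```bash
cat >> h.py <<'E'
def tgt(x,y,z,yaw): return np.array([x,y,z]),R.from_euler("xyz",[180,0,yaw],degrees=True)
def plan(*wps,start=None):
    """wps: (x,y,z,yaw,grip[,maxstep]) TCP way points -> printed rows, 5 per call"""
    if start is None:
        o=get_obs();p=np.array(o["tool_pos"])+[0,0,.001];q=R.from_euler("xyz",o["tool_rot"],degrees=True)
    else: p,q=tgt(*start)
    rows=[]
    for w in wps:
        P,Q=tgt(*w[:4]);st=w[5] if len(w)>5 else .06
        n=max(1,int(np.ceil(max(np.linalg.norm(P-p)/st,(q.inv()*Q).magnitude()/.18))))
        for k in range(n):
            rv=(q.inv()*Q).as_rotvec()/(n-k)
            d=q.inv().apply((P-p)/(n-k))
            d=np.round(d,3 if k<n-1 else 4);rv=np.round(rv,2 if k<n-1 else 3)
            p=p+q.apply(d);q=q*R.from_rotvec(rv);rows.append([*d,*rv,w[4]])
    for i in range(0,len(rows),5): print("CALL",[float(round(x,4))+0 for r in rows[i:i+5] for x in r])
    print("end",np.round(p,4))
E
python3 - <<'E'
from h import *
np.set_printoptions(precision=4,suppress=True)
c,T=grab("top")
L=[ray(c,T,u,v,.062)[:2] for u,v in[(262.4,194.6),(346.6,186.4),(352.2,231),(267.4,240.2)]]
L=np.array(L)
yv=(L[0]+L[3]-L[1]-L[2])/2; print("len",np.linalg.norm(yv),"yaw",np.degrees(np.arctan2(-yv[0],yv[1])))
xv=(L[0]+L[1]-L[2]-L[3])/2;print("wid",np.linalg.norm(xv),np.degrees(np.arctan2(xv[1],xv[0])))
print("lidc",L.mean(0))
b=[ray(c,T,u,v,.057)[:2] for u,v in[(295,252.2),(328.2,248.6)]];print("bar",b,np.mean(b,0))
print("weight",ray(c,T,315.2,209.8,.112),ray(c,T,313.2,210.4,.08),"dish",ray(c,T,240,226,.010))
plan((.44,.05,.42,96.5,1),(.51,-.205,.42,96.5,1))
E
```

```text
len 0.23920553288414773 yaw 7.524153864401531
wid 0.1271527143828988 7.619530336786662
lidc [ 0.5091 -0.1956]
bar [array([ 0.3987, -0.1639]), array([ 0.4113, -0.2566])] [ 0.405  -0.2103]
weight [ 0.5162 -0.2092  0.112 ] [ 0.5159 -0.2093  0.08  ] dish [ 0.4668 -0.0062  0.01  ]
CALL [-0.038, -0.043, -0.001, 0.0, 0.0, 0.1, 1.0, -0.042, -0.038, -0.001, 0.0, 0.0, 0.1, 1.0, -0.046, -0.034, -0.002, 0.0, 0.0, 0.1, 1.0, -0.049, -0.029, -0.001, 0.0, 0.0, 0.11, 1.0, -0.052, -0.024, -0.002, 0.0, 0.0, 0.1, 1.0]
CALL [-0.054, -0.019, -0.001, 0.0, 0.0, 0.11, 1.0, -0.056, -0.012, -0.002, 0.0, 0.0, 0.1, 1.0, -0.057, -0.007, -0.001, 0.0, 0.0, 0.11, 1.0, -0.057, -0.001, -0.002, 0.0, 0.0, 0.1, 1.0, -0.0572, 0.0056, -0.0014, 0.0, 0.001, 0.11, 1.0]
CALL [-0.052, 0.008, 0.0, 0.0, 0.0, 0.0, 1.0, -0.052, 0.008, 0.0, 0.0, 0.0, 0.0, 1.0, -0.052, 0.008, 0.0, 0.0, 0.0, 0.0, 1.0, -0.053, 0.008, 0.0, 0.0, 0.0, 0.0, 1.0, -0.0523, 0.0088, 0.0, 0.0, 0.0, 0.0, 1.0]
end [ 0.51  -0.205  0.42 ]
```

Call:
{"name": "drive_tool", "arguments": {"rows": [-0.038, -0.043, -0.001, 0.0, 0.0, 0.1, 1.0, -0.042, -0.038, -0.001, 0.0, 0.0, 0.1, 1.0, -0.046, -0.034, -0.002, 0.0, 0.0, 0.1, 1.0, -0.049, -0.029, -0.001, 0.0, 0.0, 0.11, 1.0, -0.052, -0.024, -0.002, 0.0, 0.0, 0.1, 1.0]}}

```text
time_s: 0.88
tool_pos: [0.3522, 0.3206, 0.4119]
tool_rot: [180.0, -0.0, 126.6]
force: [0.9, -0.1, 0.7]
grip_width: 0.087
grasp_force: 0.0
```

Call:
{"name": "drive_tool", "arguments": {"rows": [-0.054, -0.019, -0.001, 0.0, 0.0, 0.11, 1.0, -0.056, -0.012, -0.002, 0.0, 0.0, 0.1, 1.0, -0.057, -0.007, -0.001, 0.0, 0.0, 0.11, 1.0, -0.057, -0.001, -0.002, 0.0, 0.0, 0.1, 1.0, -0.0572, 0.0056, -0.0014, 0.0, 0.001, 0.11, 1.0]}}

```text
time_s: 1.5
tool_pos: [0.4401, 0.0482, 0.4195]
tool_rot: [179.9, -0.1, 96.3]
force: [1.1, 0.8, 0.5]
grip_width: 0.0869
grasp_force: 0.0
```

Call:
{"name": "drive_tool", "arguments": {"rows": [-0.052, 0.008, 0.0, 0.0, 0.0, 0.0, 1.0, -0.052, 0.008, 0.0, 0.0, 0.0, 0.0, 1.0, -0.052, 0.008, 0.0, 0.0, 0.0, 0.0, 1.0, -0.053, 0.008, 0.0, 0.0, 0.0, 0.0, 1.0, -0.0523, 0.0088, 0.0, 0.0, 0.0, 0.0, 1.0]}}

```text
time_s: 2.12
tool_pos: [0.5101, -0.2065, 0.4192]
tool_rot: [179.9, -0.1, 96.5]
force: [0.3, 0.2, -1.2]
grip_width: 0.0873
grasp_force: 0.0
```

Run:
```python
from h import *
np.set_printoptions(precision=4,suppress=True)
c,T=grab("wrist");im=c["color"].copy()
for P,col in [((.5162,-.2092,.112),(0,0,255)),((.405,-.2098,.057),(0,255,0))]:
    u,v=proj(c,T,P)[0];cv2.drawMarker(im,(int(round(u)),int(round(v))),col,0,12,1)
cv2.imwrite("pics/w1.png",im)
```

```text
(no output)
```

View pics/w1.png

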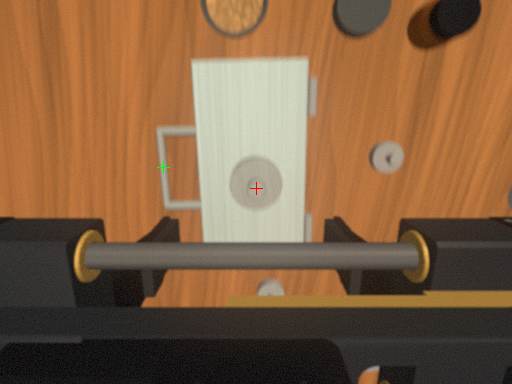

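The markers fall on the knob and the bar, so the positions hold. Next I grasp the knob.

Run:
```python
from h import *
plan((.5162,-.2092,.32,97.5,.2),(.5162,-.2092,.2705,97.5,.2),(.5162,-.2092,.2705,97.5,-1),(.5162,-.2092,.2705,97.5,-1),(.5162,-.2092,.2705,97.5,-1))
print();plan((.5162,-.2092,.34,97.5,-1,.035),(.4668,-.0062,.34,97.5,-1,.045),start=(.5162,-.2092,.2705,97.5))
```

```text
CALL [0.002, 0.003, 0.05, 0.0, 0.0, -0.01, 0.2, 0.0022, 0.0036, 0.0502, 0.001, 0.007, -0.015, 0.2, -0.0001, 0.0, 0.0495, 0.0, 0.0, 0.0, 0.2, 0.0, 0.0, 0.0, 0.0, 0.0, 0.0, -1.0, 0.0, 0.0, 0.0, 0.0, 0.0, 0.0, -1.0]
CALL [0.0, 0.0, 0.0, 0.0, 0.0, 0.0, -1.0]
end [ 0.5162 -0.2092  0.2705]

CALL [0.0, 0.0, -0.035, 0.0, 0.0, 0.0, -1.0, 0.0, 0.0, -0.0345, 0.0, 0.0, 0.0, -1.0, 0.042, -0.004, 0.0, 0.0, 0.0, 0.0, -1.0, 0.041, -0.005, 0.0, 0.0, 0.0, 0.0, -1.0, 0.042, -0.004, 0.0, 0.0, 0.0, 0.0, -1.0]
CALL [0.041, -0.005, 0.0, 0.0, 0.0, 0.0, -1.0, 0.0417, -0.0045, 0.0, 0.0, 0.0, 0.0, -1.0]
end [ 0.4668 -0.0062  0.34  ]
```

Call:
{"name": "drive_tool", "arguments": {"rows": [0.002, 0.003, 0.05, 0.0, 0.0, -0.01, 0.2, 0.0022, 0.0036, 0.0502, 0.001, 0.007, -0.015, 0.2, 0, 0.0, 0.0495, 0.0, 0.0, 0.0, 0.2, 0.0, 0.0, 0.0, 0.0, 0.0, 0.0, -1.0, 0.0, 0.0, 0.0, 0.0, 0.0, 0.0, -1.0], "grip_force": 30}}

```text
time_s: 2.8
tool_pos: [0.5161, -0.1996, 0.2701]
tool_rot: [-180.0, -0.4, 97.9]
force: [-0.2, 0.3, -5.1]
grip_width: 0.0548
grasp_force: 29.5
```

Call:
{"name": "drive_tool", "arguments": {"rows": [0, 0, 0, 0, 0, 0, -1, 0, 0, 0, 0, 0, 0, -1, 0, 0, 0, 0, 0, 0, -1]}}

```text
time_s: 3.18
tool_pos: [0.5161, -0.1996, 0.2699]
tool_rot: [180.0, -0.5, 97.9]
force: [-0.5, -0.5, -5.4]
grip_width: 0.0544
grasp_force: 29.5
```

Run:
```python
from h import *
o=get_obs();print(o["tool_pos"],o["tool_rot"],o["grip_width"],o["grasp_force"],o["force"],o["time_s"])
c,T=grab("scene");a=cv2.resize(c["color"][100:260,100:310],None,fx=3,fy=3,interpolation=cv2.INTER_CUBIC);cv2.imwrite("pics/s1.png",a)
```

```text
[ 0.5160724  -0.19956615  0.26987985] [179.98733536  -0.46165301  97.91129277] 0.05440468535679872 29.483054280281067 [-0.52013774 -0.47999829 -5.38204557] 3.175
```

View pics/s1.png

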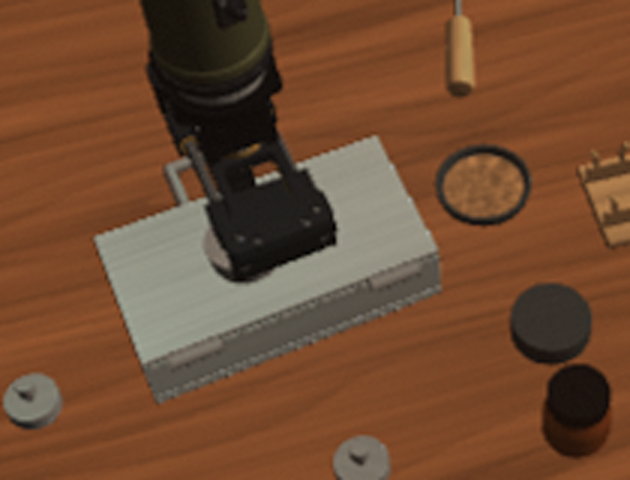

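Call:
{"name": "drive_tool", "arguments": {"rows": [0, 0, 0, 0, 0, 0, 1, 0, 0, 0, 0, 0, 0, 1, 0, 0, -0.04, 0, 0, 0, 1, 0, 0, -0.06, 0, 0, 0, 1, 0, 0, -0.05, 0, -0.007, 0, 1]}}

```text
time_s: 3.85
tool_pos: [0.5163, -0.2013, 0.4222]
tool_rot: [179.9, 0.0, 97.9]
force: [-0.3, 0.3, -0.3]
grip_width: 0.0865
grasp_force: 0.0
```

Call:
{"name": "drive_tool", "arguments": {"rows": [0, 0, 0, 0, 0, 0, 1, 0, 0, 0, 0, 0, 0, 1, 0, 0, 0, 0, 0, 0, 1]}}

```text
time_s: 4.22
tool_pos: [0.5159, -0.2005, 0.4179]
tool_rot: [-179.8, -0.1, 97.9]
force: [-0.8, -0.6, -0.9]
grip_width: 0.0867
grasp_force: 0.0
```

Run:
```python
from h import *
o=get_obs();print(o["tool_pos"],o["tool_rot"],o["grip_width"],o["grasp_force"],o["force"],o["time_s"])
c,T=grab("wrist");im=c["color"].copy()
o=get_obs();print(o["tool_pos"],o["tool_rot"])
for P,col in [((.5162,-.2092,.112),(0,0,255)),((.405,-.2098,.057),(0,255,0))]:
    u,v=proj(c,T,P)[0];cv2.drawMarker(im,(int(round(u)),int(round(v))),col,0,12,1)
cv2.imwrite("pics/w2.png",im)
c,T=grab("top");cv2.imwrite("pics/t2.png",cv2.resize(c["color"][175:260,215:365],None,fx=5,fy=5,interpolation=cv2.INTER_CUBIC))
```

```text
[ 0.51593808 -0.2004906   0.41788392] [-1.79822375e+02 -9.72613655e-02  9.79038305e+01] 0.08670650976665488 0.0 [-0.82502633 -0.57746559 -0.93414336] 4.225
[ 0.51597275 -0.20049389  0.41784798] [-1.79816213e+02 -9.23634574e-02  9.79044336e+01]
```

View pics/w2.png

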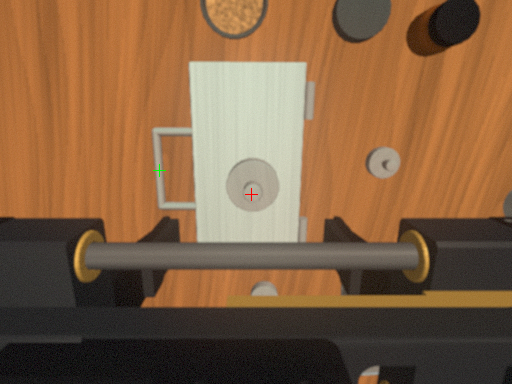

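Run:
```python
from h import *
np.set_printoptions(precision=4,suppress=True)
c,T=grab("wrist")
for z in(.13,.164,.182):
  for s in (-1,1): print(z,s,proj(c,c["mount"],(0.0,s*.0435,z)),proj(c,c["mount"],(0.0095,s*.0435,z)))
print(ray(c,T,251.5,190,.112),ray(c,T,252.5,185,.080),ray(c,T,252.5,185,.084))
g=c["color"]
cv2.imwrite("pics/w2c.png",cv2.resize(g[150:260,130:370],None,fx=3,fy=3,interpolation=cv2.INTER_CUBIC))
```

```text
0.13 -1 [[149.3847 283.2043]] [[147.3518 263.37  ]]
0.13 1 [[350.8927 283.1763]] [[352.8764 263.3416]]
0.164 -1 [[170.6188 247.7858]] [[169.3501 231.596 ]]
0.164 1 [[330.1072 247.7638]] [[331.3441 231.5738]]
0.182 -1 [[178.6316 234.4203]] [[177.604  219.6741]]
0.182 1 [[322.2636 234.4006]] [[323.265  219.6542]]
[ 0.5165 -0.2051  0.112 ] [ 0.5179 -0.2075  0.08  ] [ 0.5178 -0.2065  0.084 ]
```

View pics/w2c.png

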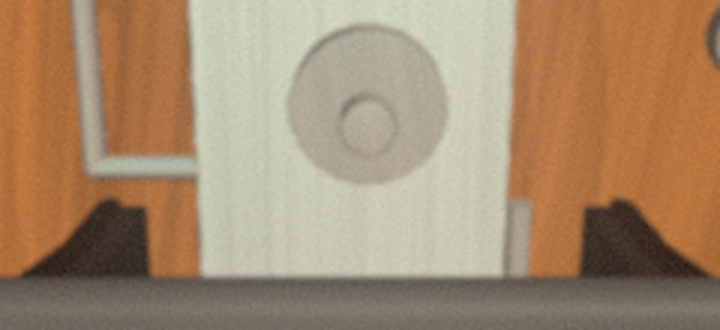

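Body centre is at about (252,185) and the knob at (253,192); the weight shifted only about 2 mm. The half-closed fingertips evidently reach lower than open ones and straddled the disc. I regrasp higher.

Run:
```python
from h import *
plan((.517,-.207,.40,97.5,0),(.517,-.207,.40,97.5,0),(.517,-.207,.34,97.5,0),(.517,-.207,.3,97.5,0),(.517,-.207,.282,97.5,0))
```

```text
CALL [-0.0066, 0.0001, 0.0191, -0.003, -0.001, 0.007, 0.0, 0.0, 0.0, 0.0, 0.0, 0.0, 0.0, 0.0, 0.0, 0.0, 0.03, 0.0, 0.0, 0.0, 0.0, 0.0, -0.0001, 0.03, 0.0, 0.0, 0.0, 0.0, 0.0, 0.0, 0.04, 0.0, 0.0, 0.0, 0.0]
CALL [0.0, 0.0, 0.018, 0.0, 0.0, 0.0, 0.0]
end [ 0.517 -0.207  0.282]
```

Call:
{"name": "drive_tool", "arguments": {"rows": [-0.0066, 0, 0.019, -0.003, -0.001, 0.007, 0, 0, 0, 0, 0, 0, 0, 0, 0, 0, 0.03, 0, 0, 0, 0, 0, 0, 0.03, 0, 0, 0, 0, 0, 0, 0.04, 0, 0, 0, 0]}}

```text
time_s: 5.0
tool_pos: [0.518, -0.207, 0.3004]
tool_rot: [179.7, 0.0, 97.5]
force: [0.2, -0.1, 0.5]
grip_width: 0.0468
grasp_force: 0.0
```

Call:
{"name": "drive_tool", "arguments": {"rows": [0, 0, 0.018, 0, 0, 0, 0, 0, 0, 0, 0, 0, 0, 0, 0, 0, 0, 0, 0, 0, -1, 0, 0, 0, 0, 0, 0, -1, 0, 0, 0, 0, 0, 0, -1], "grip_force": 30}}

```text
time_s: 5.62
tool_pos: [0.5176, -0.2073, 0.2831]
tool_rot: [179.8, 0.0, 97.5]
force: [-5.2, -0.0, 5.0]
grip_width: 0.0212
grasp_force: 3.6
```

Call:
{"name": "drive_tool", "arguments": {"rows": [0, 0, 0, 0, 0, 0, -1, 0, 0, 0, 0, 0, 0, -1]}}

```text
time_s: 5.88
tool_pos: [0.5169, -0.2076, 0.283]
tool_rot: [179.9, -0.0, 97.5]
force: [-3.7, 1.0, 6.7]
grip_width: 0.019
grasp_force: 30.0
```

Run:
```python
from h import *
plan((.517,-.2075,.345,97.5,-1,.035),(.4668,-.0062,.345,97.5,-1,.045),(.4668,-.0062,.345,97.5,-1),(.4668,-.0062,.345,97.5,-1),start=(.517,-.2075,.283,97.5))
```

```text
CALL [0.0, 0.0, -0.031, 0.0, 0.0, 0.0, -1.0, 0.0, 0.0, -0.031, 0.0, 0.0, 0.0, -1.0, 0.041, -0.005, 0.0, 0.0, 0.0, 0.0, -1.0, 0.041, -0.005, 0.0, 0.0, 0.0, 0.0, -1.0, 0.041, -0.004, 0.0, 0.0, 0.0, 0.0, -1.0]
CALL [0.042, -0.005, 0.0, 0.0, 0.0, 0.0, -1.0, 0.0411, -0.0045, 0.0, 0.0, 0.0, 0.0, -1.0, 0.0, 0.0, 0.0, 0.0, 0.0, 0.0, -1.0, 0.0, 0.0, 0.0, 0.0, 0.0, 0.0, -1.0]
end [ 0.4668 -0.0062  0.345 ]
```

Call:
{"name": "drive_tool", "arguments": {"rows": [0, 0, -0.02, 0, 0, 0, -1, 0, 0, -0.02, 0, 0, 0, -1, 0.041, -0.005, 0, 0, 0, 0, -1, 0.041, -0.005, 0, 0, 0, 0, -1, 0.041, -0.004, 0, 0, 0, 0, -1], "grip_force": 45}}

```text
time_s: 6.5
tool_pos: [0.4868, -0.086, 0.3227]
tool_rot: [179.8, -0.0, 97.5]
force: [0.4, -0.1, -5.3]
grip_width: 0.0185
grasp_force: 45.0
```

Call:
{"name": "drive_tool", "arguments": {"rows": [0.042, -0.005, 0, 0, 0, 0, -1, 0.0411, -0.0045, 0, 0, 0, 0, -1, 0, 0, 0, 0, 0, 0, -1, 0, 0, 0, 0, 0, 0, -1]}}

```text
time_s: 7.0
tool_pos: [0.4671, -0.0063, 0.3226]
tool_rot: [179.8, 0.0, 97.5]
force: [0.2, -0.2, -5.3]
grip_width: 0.0182
grasp_force: 45.0
```

Run:
```python
from h import *
o=get_obs();print(o["tool_pos"],o["tool_rot"],o["grip_width"],o["grasp_force"],o["force"],o["time_s"])
c,T=grab("wrist");im=c["color"].copy()
f=lambda z,r,p:[(p[0]+r*np.cos(a),p[1]+r*np.sin(a),z) for a in np.linspace(0,6.28,24)]
for P in f(.012,.041,(.4668,-.0062)):
    u,v=proj(c,T,P)[0];cv2.circle(im,(int(round(u)),int(round(v))),1,(0,0,255),-1)
g=c["cam_to_world"] if "cam_to_world" in c else 0
a=cv2.resize(im[60:250,120:390],None,fx=2.2,fy=2.2)
c,T=grab("scene");b=c["color"][100:260,180:330]
b=cv2.resize(b,None,fx=1.35,fy=1.35)
o=np.zeros((max(a.shape[0],b.shape[0]),a.shape[1]+b.shape[1],3),np.uint8);o[:a.shape[0],:a.shape[1]]=a;o[:b.shape[0],a.shape[1]:]=b
print(o.shape);cv2.imwrite("pics/d1.png",o)
```

```text
[ 0.46710879 -0.00634675  0.3226421 ] [1.79835521e+02 1.43330169e-02 9.75065797e+01] 0.018209223230070532 44.99544560909271 [ 0.15695501 -0.20031318 -5.28121231] 7.0
(418, 796, 3)
```

View pics/d1.png

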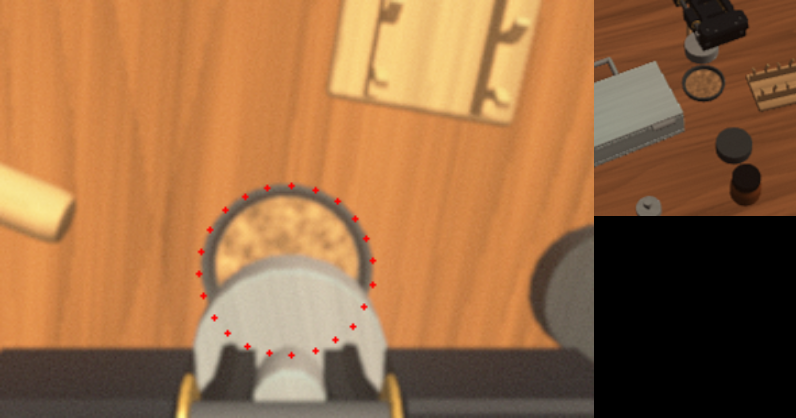

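The wrist view shows the dish ring on my markers to within about 1 mm, with the weight hanging level in the fingers above it. I lower it.

Call:
{"name": "drive_tool", "arguments": {"rows": [0, 0, 0.05, 0, 0, 0, -1, 0, 0, 0.035, 0, 0, 0, -1, 0, 0, 0.008, 0, 0, 0, -1, 0, 0, 0, 0, 0, 0, -1]}}

```text
time_s: 7.6
tool_pos: [0.4677, -0.0065, 0.2296]
tool_rot: [179.9, 0.0, 97.4]
force: [-0.1, 1.0, -4.4]
grip_width: 0.0182
grasp_force: 45.0
```

Call:
{"name": "drive_tool", "arguments": {"rows": [0, 0, 0.0025, 0, 0, 0, -1, 0, 0, 0, 0, 0, 0, -1]}}

```text
time_s: 7.85
tool_pos: [0.4678, -0.0059, 0.2277]
tool_rot: [179.8, -0.0, 97.5]
force: [0.2, -0.2, -6.3]
grip_width: 0.0187
grasp_force: 45.0
```

Call:
{"name": "drive_tool", "arguments": {"rows": [0, 0, 0.0015, 0, 0, 0, -1, 0, 0, 0, 0, 0, 0, -1]}}

```text
time_s: 8.1
tool_pos: [0.4679, -0.0058, 0.2261]
tool_rot: [179.8, -0.0, 97.5]
force: [-0.1, 0.7, -0.1]
grip_width: 0.0183
grasp_force: 45.0
```

Call:
{"name": "drive_tool", "arguments": {"rows": [0, 0, 0.0015, 0, 0, 0, -1, 0, 0, 0, 0, 0, 0, -1]}}

```text
time_s: 8.35
tool_pos: [0.4682, -0.0059, 0.2259]
tool_rot: [179.8, -0.1, 97.5]
force: [-6.3, 0.0, 15.6]
grip_width: 0.0185
grasp_force: 45.0
```

Run:
```python
from h import *
plan((.468,-.006,.34,97.5,0),(.4045,-.21,.34,97.5,-.15),(.4045,-.21,.26,97.5,-.15),(.4045,-.21,.229,97.5,-.15))
th=np.linspace(0,1.82,14)
for z in np.c_[np.diff(.175*(1-np.cos(th))),-np.diff(.175*np.sin(th))]: print([0,round(z[0],3),round(z[1],3),0,0,0,-1],end=",")
```

```text
CALL [0.0, 0.0, -0.057, 0.0, 0.0, 0.0, 0.0, 0.0001, 0.0002, -0.0561, 0.003, -0.001, 0.0, 0.0, -0.048, -0.022, 0.0, 0.0, 0.0, 0.0, -0.15, -0.049, -0.023, 0.0, 0.0, 0.0, 0.0, -0.15, -0.048, -0.022, 0.0, 0.0, 0.0, 0.0, -0.15]
CALL [-0.049, -0.0226, -0.0001, 0.0, 0.0, 0.0, -0.15, 0.0, 0.0, 0.04, 0.0, 0.0, 0.0, -0.15, 0.0, 0.0, 0.04, 0.0, 0.0, 0.0, -0.15, 0.0, -0.0001, 0.031, 0.0, 0.0, 0.0, -0.15]
end [ 0.4045 -0.21    0.229 ]
[0, np.float64(0.002), np.float64(-0.024), 0, 0, 0, -1],[0, np.float64(0.005), np.float64(-0.024), 0, 0, 0, -1],[0, np.float64(0.008), np.float64(-0.023), 0, 0, 0, -1],[0, np.float64(0.012), np.float64(-0.022), 0, 0, 0, -1],[0, np.float64(0.014), np.float64(-0.02), 0, 0, 0, -1],[0, np.float64(0.017), np.float64(-0.018), 0, 0, 0, -1],[0, np.float64(0.019), np.float64(-0.015), 0, 0, 0, -1],[0, np.float64(0.021), np.float64(-0.012), 0, 0, 0, -1],[0, np.float64(0.023), np.float64(-0.009), 0, 0, 0, -1],[0, np.float64(0.024), np.float64(-0.006), 0, 0, 0, -1],[0, np.float64(0.024), np.float64(-0.002), 0, 0, 0, -1],[0, np.float64(0.024), np.float64(0.001), 0, 0, 0, -1],[0, np.float64(0.024), np.float64(0.004), 0, 0, 0, -1],
```

Call:
{"name": "drive_tool", "arguments": {"rows": [0, 0, 0, 0, 0, 0, 0, 0, 0, 0, 0, 0, 0, 0, 0, 0, -0.02, 0, 0, 0, 0, 0, 0, -0.04, 0, 0, 0, 0, 0, 0, -0.054, 0, 0, 0, 0]}}

```text
time_s: 8.98
tool_pos: [0.4665, -0.0059, 0.3379]
tool_rot: [-180.0, 0.0, 97.5]
force: [1.3, 0.5, 1.8]
grip_width: 0.043
grasp_force: 0.0
```

Call:
{"name": "drive_tool", "arguments": {"rows": [-0.048, -0.022, 0, 0, 0, 0, -0.15, -0.049, -0.022, 0, 0, 0, 0, -0.15, -0.048, -0.022, 0, 0, 0, 0, -0.15, -0.049, -0.022, 0, 0, 0, 0, -0.15, 0, 0, 0.04, 0, 0, 0, -0.15], "grip_force": 20}}

```text
time_s: 9.6
tool_pos: [0.4051, -0.2145, 0.2997]
tool_rot: [179.4, 0.1, 97.1]
force: [0.7, 1.9, -1.2]
grip_width: 0.037
grasp_force: 0.0
```

Call:
{"name": "drive_tool", "arguments": {"rows": [0, 0, 0.04, 0, 0, 0, -0.15, 0, 0, 0, 0, 0, 0, -0.15, 0, 0, 0, 0, 0, 0, -0.15]}}

```text
time_s: 9.98
tool_pos: [0.4059, -0.21, 0.2586]
tool_rot: [179.8, 0.0, 97.5]
force: [0.6, -0.7, -0.0]
grip_width: 0.0369
grasp_force: 0.0
```

Run:
```python
from h import *
o=get_obs();print(o["tool_pos"],o["tool_rot"],o["grip_width"],o["force"],o["time_s"])
c,T=grab("wrist");im=c["color"].copy()
for P in [(.4045,-.21,.057),(.3987+.0,-.165,.057),(.4103,-.2545,.057)]:
    u,v=proj(c,T,P)[0];cv2.drawMarker(im,(int(round(u)),int(round(v))),(0,0,255),0,12,1)
a=im
c,T=grab("top");b=cv2.resize(c["color"][195:260,205:270],None,fx=4,fy=4)
o=np.zeros((384,780,3),np.uint8);o[:,:512]=a;o[:260,512:772]=b
cv2.imwrite("pics/b1.png",o)
```

```text
[ 0.4059178  -0.20995555  0.25858666] [1.79819550e+02 4.48836708e-02 9.75171122e+01] 0.0369466967438856 [ 0.55896505 -0.71070271 -0.01652122] 9.975
```

View pics/b1.png

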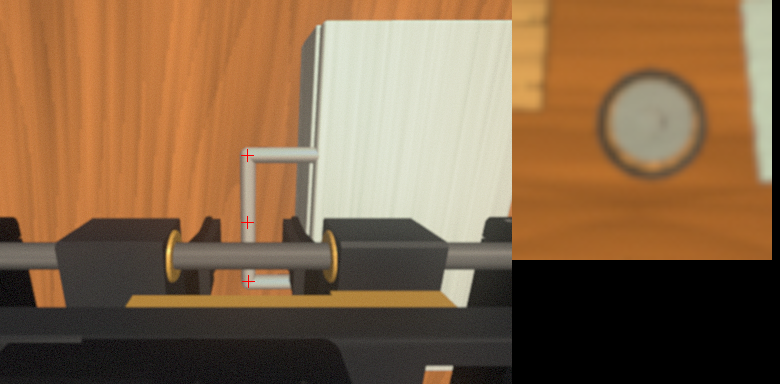

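The weight sits inside the dish ring. The bar markers lie on the bar at (248,222), between the fingers. I grip the bar.

Call:
{"name": "drive_tool", "arguments": {"rows": [0, 0, 0.03, 0, 0, 0, -0.15, 0, 0, 0, 0, 0, 0, -0.15, 0, 0, 0, 0, 0, 0, -1, 0, 0, 0, 0, 0, 0, -1, 0, 0, 0, 0, 0, 0, -1], "grip_force": 20}}

```text
time_s: 10.7
tool_pos: [0.4057, -0.2098, 0.2282]
tool_rot: [179.8, -0.0, 97.5]
force: [-0.7, 0.4, -0.0]
grip_width: 0.0148
grasp_force: 0.0
```

Call:
{"name": "drive_tool", "arguments": {"rows": [0, 0, 0, 0, 0, 0, -1, 0, 0.002, -0.024, 0, 0, 0, -1, 0, 0.005, -0.024, 0, 0, 0, -1]}}

```text
time_s: 11.08
tool_pos: [0.4107, -0.2093, 0.2753]
tool_rot: [-179.9, -0.0, 97.4]
force: [-0.6, -2.2, -2.6]
grip_width: 0.0089
grasp_force: 20.0
```

Gripped, and the lid is lifting. I continue along the arc.

Call:
{"name": "drive_tool", "arguments": {"rows": [0, 0.008, -0.023, 0, 0, 0, -1, 0, 0.012, -0.022, 0, 0, 0, -1, 0, 0.014, -0.02, 0, 0, 0, -1, 0, 0.017, -0.018, 0, 0, 0, -1]}}

```text
time_s: 11.58
tool_pos: [0.4617, -0.2026, 0.3591]
tool_rot: [-180.0, -0.1, 97.5]
force: [-3.7, -1.2, 1.8]
grip_width: 0.0156
grasp_force: 2.0
```

Call:
{"name": "drive_tool", "arguments": {"rows": [0, 0.019, -0.015, 0, 0, 0, -1, 0, 0.021, -0.012, 0, 0, 0, -1, 0, 0.023, -0.009, 0, 0, 0, -1, 0, 0.024, -0.006, 0, 0, 0, -1]}}

```text
time_s: 12.08
tool_pos: [0.549, -0.1913, 0.4015]
tool_rot: [179.9, 0.0, 97.5]
force: [-1.5, -1.2, 1.9]
grip_width: 0.0092
grasp_force: 20.0
```

Call:
{"name": "drive_tool", "arguments": {"rows": [0, 0.024, -0.002, 0, 0, 0, -1, 0, 0.024, 0.001, 0, 0, 0, -1, 0, 0.024, 0.004, 0, 0, 0, -1, 0, 0, 0, 0, 0, 0, -1]}}

```text
time_s: 12.58
tool_pos: [0.6218, -0.1813, 0.398]
tool_rot: [179.8, 0.2, 97.6]
force: [0.5, -0.9, 2.3]
grip_width: 0.0094
grasp_force: 20.0
```

Call:
{"name": "drive_tool", "arguments": {"rows": [0, 0, 0, 0, 0, 0, -0.1, 0, 0, 0, 0, 0, 0, 0, 0, 0, -0.03, 0, 0, 0, 0, 0, 0, -0.05, 0, 0, 0, 0, 0, -0.05, 0, 0, 0, 0, 0]}}

```text
time_s: 13.2
tool_pos: [0.5727, -0.1867, 0.4814]
tool_rot: [179.5, 0.3, 97.7]
force: [-1.6, -0.7, 1.1]
grip_width: 0.0422
grasp_force: 0.0
```

Call:
{"name": "drive_tool", "arguments": {"rows": [0, -0.055, 0, 0, 0, 0, 0, 0, -0.055, 0, 0, 0, 0, 0, 0, -0.04, 0, 0, 0, 0, 0, 0, 0, 0, 0, 0, 0, 0, 0, 0, 0, 0, 0, 0, 0]}}

```text
time_s: 13.82
tool_pos: [0.4218, -0.2073, 0.4776]
tool_rot: [179.8, -0.1, 97.6]
force: [-0.8, -0.5, -0.2]
grip_width: 0.0434
grasp_force: 0.0
```

Run:
```python
from h import *
o=get_obs();print(o["tool_pos"],o["tool_rot"],o["force"],o["time_s"])
plan((.45,-.2,.45,187.5,-.3),(.45,-.2,.45,187.5,-.3),(.45,-.2,.45,187.5,-.3))
```

```text
[ 0.42175136 -0.20726156  0.47757239] [ 1.79799223e+02 -8.27846279e-02  9.75525635e+01] [-0.81016308 -0.49124983 -0.21275033] 13.825
CALL [0.0, 0.003, 0.003, 0.0, 0.0, -0.17, -0.3, 0.0, 0.003, 0.003, 0.0, 0.0, -0.17, -0.3, -0.001, 0.003, 0.003, 0.0, 0.0, -0.18, -0.3, -0.001, 0.003, 0.003, 0.0, 0.0, -0.17, -0.3, -0.002, 0.003, 0.003, 0.0, 0.0, -0.18, -0.3]
CALL [-0.002, 0.002, 0.003, 0.0, 0.0, -0.17, -0.3, -0.003, 0.002, 0.004, 0.0, 0.0, -0.18, -0.3, -0.003, 0.002, 0.003, 0.0, 0.0, -0.17, -0.3, -0.003, 0.0011, 0.0037, 0.002, 0.003, -0.18, -0.3, 0.0, 0.0001, 0.0, 0.0, 0.0, 0.0, -0.3]
CALL [0.0, 0.0, 0.0, 0.0, 0.0, 0.0, -0.3]
end [ 0.45 -0.2   0.45]
```

Call:
{"name": "drive_tool", "arguments": {"rows": [0, 0.003, 0, 0, 0, -0.17, -0.3, 0, 0.003, 0, 0, 0, -0.17, -0.3, -0.001, 0.003, 0, 0, 0, -0.18, -0.3, -0.001, 0.003, 0, 0, 0, -0.17, -0.3, -0.002, 0.003, 0, 0, 0, -0.18, -0.3]}}

```text
time_s: 14.45
tool_pos: [0.4384, -0.203, 0.4773]
tool_rot: [-179.9, 0.1, 147.7]
force: [0.3, 0.5, -0.3]
grip_width: 0.0302
grasp_force: 0.0
```

Call:
{"name": "drive_tool", "arguments": {"rows": [-0.002, 0.002, 0, 0, 0, -0.17, -0.3, -0.003, 0.002, 0, 0, 0, -0.18, -0.3, -0.003, 0.002, 0, 0, 0, -0.17, -0.3, -0.003, 0.001, 0, 0.002, 0.003, -0.18, -0.3]}}

```text
time_s: 14.95
tool_pos: [0.451, -0.1994, 0.4777]
tool_rot: [-179.7, -0.1, -172.2]
force: [-0.4, 0.3, 0.2]
grip_width: 0.0304
grasp_force: 0.0
```

Call:
{"name": "drive_tool", "arguments": {"rows": [-0.05, 0, 0, 0, 0, 0, -0.3, -0.05, 0, 0, 0, 0, 0, -0.3, 0, 0, 0, 0, 0, 0, -0.3, 0, 0, 0, 0, 0, 0, -0.3, 0, 0, 0, 0, 0, 0, -0.3]}}

```text
time_s: 15.58
tool_pos: [0.5315, -0.1901, 0.4796]
tool_rot: [179.8, -0.2, -172.8]
force: [-0.9, -1.0, 0.6]
grip_width: 0.0304
grasp_force: 0.0
```

Run:
```python
from h import *
o=get_obs();print(o["tool_pos"],o["tool_rot"],o["qpos"],o["time_s"])
c,T=grab("wrist");im=c["color"].copy()
F=np.array([.5081,-.1957,0]);Rz=R.from_euler("z",7.56,degrees=True)
for yy in(-.072,-.024,.024,.072):
  for xx in(-.038,0,.038):
    u,v=proj(c,T,F+Rz.apply([xx,yy,.045]))[0];cv2.circle(im,(int(round(u)),int(round(v))),1,(0,0,255),-1)
cv2.imwrite("pics/f1.png",cv2.resize(im[:240],None,fx=1.56,fy=1.56,interpolation=cv2.INTER_CUBIC))
```

```text
[ 0.53148279 -0.19011299  0.47964095] [ 179.78824808   -0.19690663 -172.75734091] [-42.89547799  12.50132515  70.17243283  90.52248119 -11.85028526
  85.56079658 125.0657431 ] 15.575
```

View pics/f1.png

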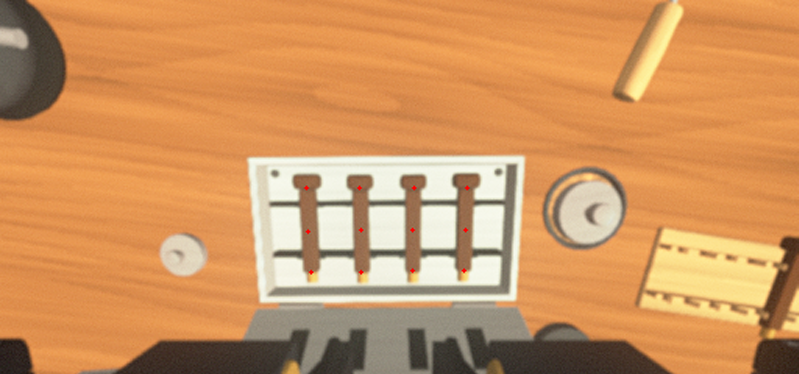

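All four places hold handles, centred on the model markers, with butts on the near side. The lid is open and the weight is in its dish. Joint 3 is near its limit, so I turn back the other way and look at the rack from above.

Run:
```python
from h import *
plan((.49,-.1,.47,97.5,-.3),(.49,.185,.47,-2,-.3),(.49,.185,.47,-2,-.3),(.49,.185,.47,-2,-.3))
```

```text
CALL [0.003, 0.011, 0.001, 0.0, 0.0, 0.17, -0.3, 0.005, 0.01, 0.001, 0.0, 0.0, 0.17, -0.3, 0.007, 0.009, 0.001, 0.0, 0.0, 0.18, -0.3, 0.008, 0.007, 0.001, 0.0, 0.0, 0.17, -0.3, 0.009, 0.006, 0.001, 0.0, 0.0, 0.18, -0.3]
CALL [0.01, 0.004, 0.002, 0.0, 0.0, 0.17, -0.3, 0.011, 0.003, 0.001, 0.0, 0.0, 0.18, -0.3, 0.011, 0.0, 0.002, 0.0, 0.0, 0.17, -0.3, 0.0105, -0.0011, 0.0015, -0.002, -0.005, 0.177, -0.3, 0.028, 0.004, 0.0, 0.0, 0.0, 0.17, -0.3]
CALL [0.028, -0.001, 0.0, 0.0, 0.0, 0.17, -0.3, 0.028, -0.006, 0.0, 0.0, 0.0, 0.17, -0.3, 0.027, -0.011, 0.0, 0.0, 0.0, 0.18, -0.3, 0.024, -0.015, 0.0, 0.0, 0.0, 0.17, -0.3, 0.021, -0.019, 0.0, 0.0, 0.0, 0.18, -0.3]
CALL [0.018, -0.023, 0.0, 0.0, 0.0, 0.17, -0.3, 0.013, -0.025, 0.0, 0.0, 0.0, 0.18, -0.3, 0.009, -0.027, 0.0, 0.0, 0.0, 0.17, -0.3, 0.0039, -0.0282, 0.0, 0.0, 0.0, 0.176, -0.3, 0.0001, 0.0, 0.0, 0.0, 0.0, 0.0, -0.3]
CALL [0.0, 0.0, 0.0, 0.0, 0.0, 0.0, -0.3]
end [0.49  0.185 0.47 ]
```

Call:
{"name": "drive_tool", "arguments": {"rows": [0.003, 0.011, 0.001, 0.0, 0.0, 0.17, -0.3, 0.005, 0.01, 0.001, 0.0, 0.0, 0.17, -0.3, 0.007, 0.009, 0.001, 0.0, 0.0, 0.18, -0.3, 0.008, 0.007, 0.001, 0.0, 0.0, 0.17, -0.3, 0.009, 0.006, 0.001, 0.0, 0.0, 0.18, -0.3]}}

```text
time_s: 16.25
tool_pos: [0.5082, -0.1395, 0.4748]
tool_rot: [179.8, -0.4, 137.1]
force: [0.1, -0.7, 0.1]
grip_width: 0.0302
grasp_force: 0.0
```

Call:
{"name": "drive_tool", "arguments": {"rows": [0.01, 0.004, 0.002, 0.0, 0.0, 0.17, -0.3, 0.011, 0.003, 0.001, 0.0, 0.0, 0.18, -0.3, 0.011, 0.0, 0.002, 0.0, 0.0, 0.17, -0.3, 0.0105, -0.0011, 0.0015, -0.002, -0.005, 0.177, -0.3, 0.028, 0.004, 0.0, 0.0, 0.0, 0.17, -0.3]}}

```text
time_s: 16.88
tool_pos: [0.4899, -0.0729, 0.4689]
tool_rot: [180.0, -0.2, 87.3]
force: [-0.2, -0.1, -0.4]
grip_width: 0.0306
grasp_force: 0.0
```

Call:
{"name": "drive_tool", "arguments": {"rows": [0.028, -0.001, 0.0, 0.0, 0.0, 0.17, -0.3, 0.028, -0.006, 0.0, 0.0, 0.0, 0.17, -0.3, 0.027, -0.011, 0.0, 0.0, 0.0, 0.18, -0.3, 0.024, -0.015, 0.0, 0.0, 0.0, 0.17, -0.3, 0.021, -0.019, 0.0, 0.0, 0.0, 0.18, -0.3]}}

```text
time_s: 17.5
tool_pos: [0.4899, 0.0714, 0.4692]
tool_rot: [-179.9, -0.1, 37.6]
force: [0.2, 0.4, -0.5]
grip_width: 0.0306
grasp_force: 0.0
```

Call:
{"name": "drive_tool", "arguments": {"rows": [0.018, -0.023, 0.0, 0.0, 0.0, 0.17, -0.3, 0.013, -0.025, 0.0, 0.0, 0.0, 0.18, -0.3, 0.009, -0.027, 0.0, 0.0, 0.0, 0.17, -0.3, 0.0039, -0.0282, 0.0, 0.0, 0.0, 0.176, -0.3, 0.0, 0.0, 0.0, 0.0, 0.0, 0.0, -0.3]}}

```text
time_s: 18.12
tool_pos: [0.4894, 0.1876, 0.4687]
tool_rot: [-179.9, 0.0, -1.6]
force: [-0.2, -0.0, 0.2]
grip_width: 0.0306
grasp_force: 0.0
```

Call:
{"name": "drive_tool", "arguments": {"rows": [0, 0, 0, 0, 0, 0, -0.3, 0, 0, 0, 0, 0, 0, -0.3, 0, 0, 0, 0, 0, 0, -0.3]}}

```text
time_s: 18.5
tool_pos: [0.4907, 0.1852, 0.4675]
tool_rot: [179.9, 0.1, -2.0]
force: [-0.6, -0.9, -1.1]
grip_width: 0.0304
grasp_force: 0.0
```

Run:
```python
from h import *
o=get_obs();print(o["tool_pos"],o["tool_rot"],o["qpos"],o["time_s"])
c,T=grab("wrist");np.save("rack_T.npy",T);im=c["color"].copy();cv2.imwrite("pics/r_raw.png",im)
cv2.imwrite("pics/r1.png",cv2.resize(im[:240],None,fx=1.56,fy=2.4,interpolation=cv2.INTER_CUBIC))
```

```text
[0.49066458 0.18515284 0.46749531] [ 1.79912030e+02  1.20744169e-01 -1.96770921e+00] [ -61.7389964     0.87918691   38.96202025   96.41024626   -0.52734998
   83.05288837 -114.68272858] 18.5
```

View pics/r1.png

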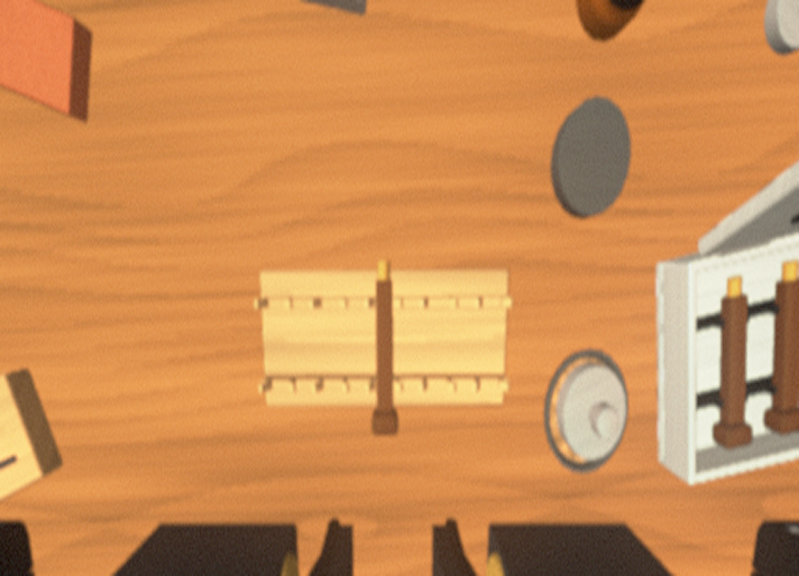

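The view shows the rack: corners (262,271), (507,271), (503,404), (266,404), rails at v≈302 and 385. The finished handle is in the middle cradle at (383,350); four cradles are free. I fit the rack pose by least squares.

Run:
```python
from h import *
from scipy.optimize import least_squares
np.set_printoptions(precision=4,suppress=True)
c=read_camera("wrist");T=np.load("rack_T.npy")
M=np.array([(.0425,.1175,.01),(.0425,-.1175,.01),(-.0425,-.1175,.01),(-.0425,.1175,.01),(.024,.1175,.044),(.024,-.1175,.044),(-.024,-.1175,.044),(-.024,.1175,.044)])
px=np.array([(262,271),(507,271),(503,404),(266,404),(258,302),(510,302),(507,385),(261,385)])/[1.56,2.4]
def w(p): return R.from_euler("z",p[2]).apply(M)+[p[0],p[1],0]
s=least_squares(lambda p:(proj(c,T,w(p))-px).ravel(),[.51,.185,0]);print(s.x,np.degrees(s.x[2]));print(s.fun.reshape(-1,2))
# finished handle: ends at axis height
for u,v,z in[(383,262,.0375),(384,280,.045),(385,408,.045),(385,434,.05)]: print(ray(c,T,u/1.56,v/2.4,z))
ct,Tt=grab("top")
g=cv2.resize(ct["color"][180:230,120:230],None,fx=5,fy=5);cv2.imwrite("pics/rt.png",g)
```

```text
[ 0.5193  0.1916 -0.0347] -1.98914178912426
[[-1.9107 -0.8366]
 [ 1.739  -0.7953]
 [ 0.5446  0.9914]
 [-0.2617  0.9776]
 [-5.3869  0.2545]
 [ 5.1986  0.2916]
 [ 4.6383  0.5702]
 [-4.5258  0.551 ]]
[0.5657 0.1908 0.0375]
[0.5558 0.1902 0.045 ]
[0.4826 0.1922 0.045 ]
[0.468  0.1927 0.05  ]
```

```bash
cat >> h.py <<'E'
PK=[(.4986,-.1243),(.5049,-.1719),(.5113,-.2195),(.5176,-.2671)]
CR=[(.5226,.2875),(.5210,.2396),(.5176,.1436),(.5160,.0957)]
G=-.29
def pick(i,start=None,zt=.29,zp=.216):
    x,y=PK[i]
    plan((x,y,zt,7.5,G),(x,y,zp+.02,7.5,G,.04),(x,y,zp,7.5,G),(x,y,zp,7.5,G),*[(x,y,zp,7.5,-1)]*4,start=start)
def lay(i,j,zt=.29,zp=.216):
    x,y=PK[i];X,Y=CR[j]
    plan((x,y,zt,7.5,-1,.04),(X,Y,zt,-2,-1,.055),(X,Y,zt,-2,-1),(X,Y,zp+.03,-2,-1,.04),(X,Y,zp+.003,-2,-1,.03),(X,Y,zp+.003,-2,-1),*[(X,Y,zp+.003,-2,G)]*2,(X,Y,zt,-2,G,.04),start=(x,y,zp,7.5))
E
python3 - <<'E'
from h import *
pick(0);print();lay(0,0)
E
```

```text
CALL [0.003, 0.052, 0.03, 0.0, 0.0, -0.03, -0.29, 0.002, 0.052, 0.03, 0.0, 0.0, -0.03, -0.29, 0.0, 0.051, 0.03, 0.0, 0.0, -0.03, -0.29, -0.002, 0.052, 0.03, 0.0, 0.0, -0.02, -0.29, -0.002, 0.051, 0.029, 0.0, 0.0, -0.03, -0.29]
CALL [-0.0043, 0.0515, 0.0298, 0.002, 0.003, -0.025, -0.29, 0.0, 0.0, 0.027, 0.0, 0.0, 0.0, -0.29, 0.0, 0.0, 0.027, 0.0, 0.0, 0.0, -0.29, 0.0, 0.0, 0.02, 0.0, 0.0, 0.0, -0.29, 0.0, 0.0, 0.0, 0.0, 0.0, 0.0, -0.29]
CALL [0.0, 0.0, 0.0, 0.0, 0.0, 0.0, -1.0, 0.0, 0.0, 0.0, 0.0, 0.0, 0.0, -1.0, 0.0, 0.0, 0.0, 0.0, 0.0, 0.0, -1.0, 0.0, 0.0, 0.0, 0.0, 0.0, 0.0, -1.0]
end [ 0.4986 -0.1243  0.216 ]

CALL [0.0, 0.0, -0.037, 0.0, 0.0, 0.0, -1.0, 0.0, 0.0, -0.037, 0.0, 0.0, 0.0, -1.0, 0.01, -0.051, 0.0, 0.0, 0.0, 0.02, -1.0, 0.009, -0.051, 0.0, 0.0, 0.0, 0.02, -1.0, 0.008, -0.051, 0.0, 0.0, 0.0, 0.02, -1.0]
CALL [0.006, -0.051, 0.0, 0.0, 0.0, 0.02, -1.0, 0.006, -0.051, 0.0, 0.0, 0.0, 0.02, -1.0, 0.004, -0.051, 0.0, 0.0, 0.0, 0.02, -1.0, 0.004, -0.052, 0.0, 0.0, 0.0, 0.02, -1.0, 0.002, -0.0511, 0.0, 0.0, 0.0, 0.026, -1.0]
CALL [0.0, 0.0, 0.0, 0.0, 0.0, 0.0, -1.0, 0.0, 0.0, 0.022, 0.0, 0.0, 0.0, -1.0, 0.0, 0.0, 0.022, 0.0, 0.0, 0.0, -1.0, 0.0, 0.0, 0.027, 0.0, 0.0, 0.0, -1.0, 0.0, 0.0, 0.0, 0.0, 0.0, 0.0, -1.0]
CALL [0.0, 0.0, 0.0, 0.0, 0.0, 0.0, -0.29, 0.0, 0.0, 0.0, 0.0, 0.0, 0.0, -0.29, 0.0, 0.0, -0.035, 0.0, 0.0, 0.0, -0.29, 0.0, 0.0, -0.036, 0.0, 0.0, 0.0, -0.29]
end [0.5226 0.2875 0.29  ]
```

Call:
{"name": "drive_tool", "arguments": {"rows": [0.003, 0.052, 0.03, 0.0, 0.0, -0.03, -0.29, 0.002, 0.052, 0.03, 0.0, 0.0, -0.03, -0.29, 0.0, 0.051, 0.03, 0.0, 0.0, -0.03, -0.29, -0.002, 0.052, 0.03, 0.0, 0.0, -0.02, -0.29, -0.002, 0.051, 0.029, 0.0, 0.0, -0.03, -0.29]}}

```text
time_s: 19.27
tool_pos: [0.4972, -0.0738, 0.318]
tool_rot: [179.9, 0.1, 6.2]
force: [0.6, 0.4, 0.1]
grip_width: 0.0311
grasp_force: 0.0
```

Call:
{"name": "drive_tool", "arguments": {"rows": [-0.0043, 0.0515, 0.0298, 0.002, 0.003, -0.025, -0.29, 0, 0, 0, 0, 0, 0, -0.29, 0, 0, 0, 0, 0, 0, -0.29, 0, 0, 0, 0, 0, 0, -0.29]}}

```text
time_s: 19.77
tool_pos: [0.4993, -0.1224, 0.2896]
tool_rot: [-180.0, -0.1, 7.7]
force: [0.5, 0.1, 0.0]
grip_width: 0.0305
grasp_force: 0.0
```

Run:
```python
from h import *
o=get_obs();print(o["tool_pos"],o["tool_rot"],o["qpos"],o["time_s"])
c,T=grab("wrist");im=c["color"].copy()
F=np.array([.5081,-.1957,0]);Rz=R.from_euler("z",7.56,degrees=True)
for yy in(-.072,-.024,.024,.072):
  for xx in(-.038,0,.038):
    u,v=proj(c,T,F+Rz.apply([xx,yy,.045]))[0];cv2.circle(im,(int(round(u)),int(round(v))),1,(0,0,255),-1)
u,v=proj(c,c["mount"],[0,0,.18])[0];cv2.drawMarker(im,(int(u),int(v)),(255,0,0))
cv2.imwrite("pics/p1.png",cv2.resize(im,None,fx=1.5,fy=1.5,interpolation=cv2.INTER_CUBIC))
```

```text
[ 0.49925574 -0.12242107  0.28964513] [-1.79961632e+02 -9.05464523e-02  7.69058775e+00] [-40.56113047  10.13976888  56.31397551 111.96824352  -9.5747322
  62.62731389 -62.54940748] 19.775
```

View pics/p1.png

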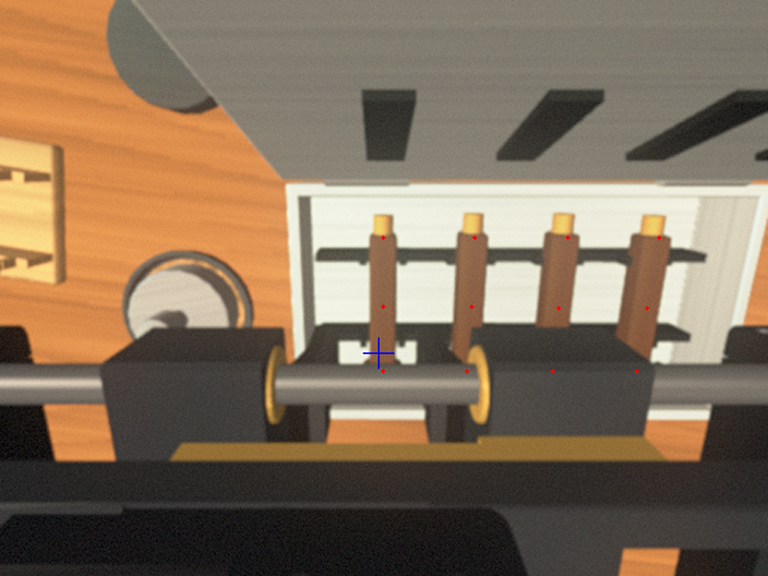

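The four handles line up with the dots, ferrules starting about 2 mm beyond them at v≈233. I correct for that and pick the first.

Call:
{"name": "drive_tool", "arguments": {"rows": [0.001, 0.0018, 0.027, 0, 0, 0, -0.29, 0, 0, 0.027, 0, 0, 0, -0.29, 0, 0, 0.019, 0, 0, 0, -0.29, 0, 0, 0, 0, 0, 0, -0.29]}}

```text
time_s: 20.32
tool_pos: [0.4995, -0.1249, 0.2152]
tool_rot: [-180.0, 0.1, 7.6]
force: [0.1, -0.5, 0.0]
grip_width: 0.0305
grasp_force: 0.0
```

Call:
{"name": "drive_tool", "arguments": {"rows": [0, 0, 0, 0, 0, 0, -1, 0, 0, 0, 0, 0, 0, -1, 0, 0, 0, 0, 0, 0, -1, 0, 0, 0, 0, 0, 0, -1], "grip_force": 20}}

```text
time_s: 20.82
tool_pos: [0.5004, -0.1257, 0.2169]
tool_rot: [-180.0, -0.1, 7.5]
force: [0.0, 1.2, 6.0]
grip_width: 0.0148
grasp_force: 20.0
```

Run:
```python
import h
h.PK[0]=(.5001,-.1253);h.lay(0,0,zp=.217)
```

```text
CALL [0.0, 0.0, -0.036, 0.0, 0.0, 0.0, -1.0, 0.0, 0.0, -0.037, 0.0, 0.0, 0.0, -1.0, 0.01, -0.051, 0.0, 0.0, 0.0, 0.02, -1.0, 0.008, -0.051, 0.0, 0.0, 0.0, 0.02, -1.0, 0.007, -0.051, 0.0, 0.0, 0.0, 0.02, -1.0]
CALL [0.007, -0.051, 0.0, 0.0, 0.0, 0.02, -1.0, 0.005, -0.051, 0.0, 0.0, 0.0, 0.02, -1.0, 0.005, -0.052, 0.0, 0.0, 0.0, 0.02, -1.0, 0.003, -0.052, 0.0, 0.0, 0.0, 0.02, -1.0, 0.0025, -0.0512, 0.0, 0.0, 0.0, 0.026, -1.0]
CALL [0.0, 0.0, 0.0, 0.0, 0.0, 0.0, -1.0, 0.0, 0.0, 0.022, 0.0, 0.0, 0.0, -1.0, 0.0, 0.0, 0.021, 0.0, 0.0, 0.0, -1.0, 0.0, 0.0, 0.027, 0.0, 0.0, 0.0, -1.0, 0.0, 0.0, 0.0, 0.0, 0.0, 0.0, -1.0]
CALL [0.0, 0.0, 0.0, 0.0, 0.0, 0.0, -0.29, 0.0, 0.0, 0.0, 0.0, 0.0, 0.0, -0.29, 0.0, 0.0, -0.035, 0.0, 0.0, 0.0, -0.29, 0.0, 0.0, -0.035, 0.0, 0.0, 0.0, -0.29]
end [0.5226 0.2875 0.29  ]
```

Call:
{"name": "drive_tool", "arguments": {"rows": [0.0, 0.0, -0.036, 0.0, 0.0, 0.0, -1.0, 0.0, 0.0, -0.037, 0.0, 0.0, 0.0, -1.0, 0.01, -0.051, 0.0, 0.0, 0.0, 0.02, -1.0, 0.008, -0.051, 0.0, 0.0, 0.0, 0.02, -1.0, 0.007, -0.051, 0.0, 0.0, 0.0, 0.02, -1.0]}}

```text
time_s: 21.45
tool_pos: [0.5074, 0.0307, 0.2892]
tool_rot: [-180.0, -0.0, 4.0]
force: [0.6, 0.2, 0.0]
grip_width: 0.0145
grasp_force: 20.0
```

Call:
{"name": "drive_tool", "arguments": {"rows": [0.007, -0.051, 0.0, 0.0, 0.0, 0.02, -1.0, 0.005, -0.051, 0.0, 0.0, 0.0, 0.02, -1.0, 0.005, -0.052, 0.0, 0.0, 0.0, 0.02, -1.0, 0.003, -0.052, 0.0, 0.0, 0.0, 0.02, -1.0, 0.0025, -0.0512, 0.0, 0.0, 0.0, 0.026, -1.0]}}

```text
time_s: 22.08
tool_pos: [0.5218, 0.2888, 0.2888]
tool_rot: [180.0, 0.0, -2.0]
force: [1.4, -0.5, -0.6]
grip_width: 0.0146
grasp_force: 20.0
```

Call:
{"name": "drive_tool", "arguments": {"rows": [0, 0, 0, 0, 0, 0, -1, 0, 0, 0, 0, 0, 0, -1, 0, 0, 0, 0, 0, 0, -1]}}

```text
time_s: 22.45
tool_pos: [0.5224, 0.2853, 0.2891]
tool_rot: [180.0, -0.0, -2.1]
force: [0.1, -0.5, -0.5]
grip_width: 0.0147
grasp_force: 20.0
```

Run:
```python
from h import *
o=get_obs();print(o["tool_pos"],o["tool_rot"],o["qpos"],o["time_s"])
```

```text
[0.52239829 0.28527186 0.28905487] [ 1.79975232e+02 -4.32019128e-03 -2.12896739e+00] [ -67.66738955   20.46568526   44.15437589  100.58293134  -15.52983426
   65.25486683 -110.86922392] 22.45
```

Call:
{"name": "drive_tool", "arguments": {"rows": [0, -0.002, 0.022, 0, 0, 0, -1, 0, 0, 0.022, 0, 0, 0, -1, 0, 0, 0.018, 0, 0, 0, -1, 0, 0, 0.007, 0, 0, 0, -1, 0, 0, 0, 0, 0, 0, -1]}}

```text
time_s: 23.08
tool_pos: [0.5221, 0.2884, 0.2197]
tool_rot: [179.9, 0.0, -2.0]
force: [-0.2, -1.9, -1.9]
grip_width: 0.015
grasp_force: 20.0
```

Call:
{"name": "drive_tool", "arguments": {"rows": [0, 0, 0.001, 0, 0, 0, -1, 0, 0, 0, 0, 0, 0, -0.29, 0, 0, 0, 0, 0, 0, -0.29, 0, 0, 0, 0, 0, 0, -0.29, 0, 0, -0.04, 0, 0, 0, -0.29]}}

```text
time_s: 23.7
tool_pos: [0.5207, 0.2891, 0.2569]
tool_rot: [179.8, 0.2, -2.0]
force: [0.9, 0.4, 1.0]
grip_width: 0.0306
grasp_force: 0.0
```

Call:
{"name": "drive_tool", "arguments": {"rows": [0, 0, -0.03, 0, 0, 0, -0.29, 0, 0, 0, 0, 0, 0, -0.29]}}

```text
time_s: 23.95
tool_pos: [0.5232, 0.2896, 0.2918]
tool_rot: [-179.8, -0.3, -2.0]
force: [0.1, 0.5, -1.7]
grip_width: 0.0309
grasp_force: 0.0
```

Run:
```python
import h
from h import *
o=get_obs();print(o["tool_pos"],o["tool_rot"],o["grip_width"])
c,T=grab("wrist");im=c["color"].copy()
Q=R.from_euler("z",-2,degrees=True)
for d in(.096,.048,0,-.048,-.096):
  for xx in(-.038,0,.038):
    u,v=proj(c,T,Q.apply([xx,d,.045])+[.5193,.1916,0])[0];cv2.circle(im,(int(round(u)),int(round(v))),1,(0,0,255),-1)
cv2.imwrite("pics/q1.png",cv2.resize(im[60:300],None,fx=1.55,fy=1.55,interpolation=cv2.INTER_CUBIC))
h.PK=[(x+.0015,y-.0007) for x,y in h.PK]
h.pick(1,zp=.220);print();h.lay(1,1,zp=.220)
```

```text
[0.52324001 0.28961501 0.29184836] [-179.77788443   -0.25323506   -1.97235922] 0.030934761504505064
CALL [0.0, 0.058, 0.0, 0.0, 0.0, -0.02, -0.29, -0.001, 0.058, 0.0, 0.0, 0.0, -0.02, -0.29, -0.002, 0.058, 0.0, 0.0, 0.0, -0.02, -0.29, -0.004, 0.058, 0.0, 0.0, 0.0, -0.02, -0.29, -0.005, 0.057, 0.0, 0.0, 0.0, -0.02, -0.29]
CALL [-0.006, 0.057, 0.0, 0.0, 0.0, -0.02, -0.29, -0.007, 0.057, 0.0, 0.0, 0.0, -0.02, -0.29, -0.0075, 0.0578, 0.0002, -0.002, -0.002, -0.025, -0.29, 0.0, 0.0, 0.025, 0.0, 0.0, 0.0, -0.29, 0.0, 0.0, 0.025, 0.0, 0.0, 0.0, -0.29]
CALL [0.0, 0.0, 0.02, 0.0, 0.0, 0.0, -0.29, 0.0, 0.0, 0.0, 0.0, 0.0, 0.0, -0.29, 0.0, 0.0, 0.0, 0.0, 0.0, 0.0, -1.0, 0.0, 0.0, 0.0, 0.0, 0.0, 0.0, -1.0, 0.0, 0.0, 0.0, 0.0, 0.0, 0.0, -1.0]
CALL [0.0, 0.0, 0.0, 0.0, 0.0, 0.0, -1.0]
end [ 0.5064 -0.1726  0.22  ]

CALL [0.0, 0.0, -0.035, 0.0, 0.0, 0.0, -1.0, 0.0, 0.0, -0.035, 0.0, 0.0, 0.0, -1.0, 0.009, -0.051, 0.0, 0.0, 0.0, 0.02, -1.0, 0.007, -0.051, 0.0, 0.0, 0.0, 0.02, -1.0, 0.007, -0.051, 0.0, 0.0, 0.0, 0.02, -1.0]
CALL [0.005, -0.051, 0.0, 0.0, 0.0, 0.02, -1.0, 0.004, -0.051, 0.0, 0.0, 0.0, 0.02, -1.0, 0.004, -0.052, 0.0, 0.0, 0.0, 0.02, -1.0, 0.002, -0.052, 0.0, 0.0, 0.0, 0.02, -1.0, 0.0016, -0.0511, 0.0, 0.0, 0.0, 0.026, -1.0]
CALL [0.0, 0.0, 0.0, 0.0, 0.0, 0.0, -1.0, 0.0, 0.0, 0.02, 0.0, 0.0, 0.0, -1.0, 0.0, 0.0, 0.02, 0.0, 0.0, 0.0, -1.0, 0.0, 0.0, 0.027, 0.0, 0.0, 0.0, -1.0, 0.0, 0.0, 0.0, 0.0, 0.0, 0.0, -1.0]
CALL [0.0, 0.0, 0.0, 0.0, 0.0, 0.0, -0.29, 0.0, 0.0, 0.0, 0.0, 0.0, 0.0, -0.29, 0.0, 0.0, -0.033, 0.0, 0.0, 0.0, -0.29, 0.0, 0.0, -0.034, 0.0, 0.0, 0.0, -0.29]
end [0.521  0.2396 0.29  ]
```

View pics/q1.png

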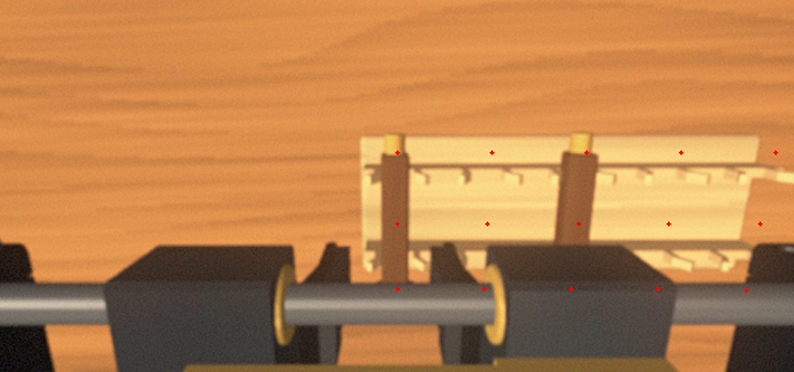

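The first handle lies level in the end cradle at (395,220), its ferrule in line with the finished one at (580,145). Next, the second.

Call:
{"name": "drive_tool", "arguments": {"rows": [0.0, 0.058, 0.0, 0.0, 0.0, -0.02, -0.29, -0.001, 0.058, 0.0, 0.0, 0.0, -0.02, -0.29, -0.002, 0.058, 0.0, 0.0, 0.0, -0.02, -0.29, -0.004, 0.058, 0.0, 0.0, 0.0, -0.02, -0.29, -0.005, 0.057, 0.0, 0.0, 0.0, -0.02, -0.29]}}

```text
time_s: 24.62
tool_pos: [0.5108, -0.0017, 0.2881]
tool_rot: [-180.0, 0.1, 3.8]
force: [0.8, -0.1, -0.1]
grip_width: 0.0309
grasp_force: 0.0
```

Call:
{"name": "drive_tool", "arguments": {"rows": [-0.006, 0.057, 0.0, 0.0, 0.0, -0.02, -0.29, -0.007, 0.057, 0.0, 0.0, 0.0, -0.02, -0.29, -0.0075, 0.0578, 0, -0.002, -0.002, -0.025, -0.29, 0.0, 0.0, 0, 0.0, 0.0, 0.0, -0.29, 0.0, 0.0, 0, 0.0, 0.0, 0.0, -0.29]}}

```text
time_s: 25.25
tool_pos: [0.5056, -0.1725, 0.288]
tool_rot: [179.9, 0.2, 7.4]
force: [0.4, -0.1, 0.0]
grip_width: 0.0309
grasp_force: 0.0
```

Call:
{"name": "drive_tool", "arguments": {"rows": [0, 0, 0, 0, 0, 0, -0.29, 0, 0, 0, 0, 0, 0, -0.29]}}

```text
time_s: 25.5
tool_pos: [0.5063, -0.1714, 0.2888]
tool_rot: [179.9, 0.1, 7.6]
force: [0.5, 0.4, 0.0]
grip_width: 0.0312
grasp_force: 0.0
```

Call:
{"name": "drive_tool", "arguments": {"rows": [0, 0.0012, 0.025, 0, 0, 0, -0.29, 0, 0, 0.025, 0, 0, 0, -0.29, 0, 0, 0.019, 0, 0, 0, -0.29, 0, 0, 0, 0, 0, 0, -0.29]}}

```text
time_s: 26.0
tool_pos: [0.5055, -0.1736, 0.2188]
tool_rot: [179.9, 0.3, 7.5]
force: [0.1, -0.3, 0.2]
grip_width: 0.0309
grasp_force: 0.0
```

Call:
{"name": "drive_tool", "arguments": {"rows": [0, 0, 0, 0, 0, 0, -1, 0, 0, 0, 0, 0, 0, -1, 0, 0, 0, 0, 0, 0, -1, 0, 0, 0, 0, 0, 0, -1]}}

```text
time_s: 26.5
tool_pos: [0.5064, -0.1741, 0.2209]
tool_rot: [179.9, 0.0, 7.5]
force: [-1.1, 2.3, 7.0]
grip_width: 0.0143
grasp_force: 20.0
```

Call:
{"name": "drive_tool", "arguments": {"rows": [0.0, 0.0, -0.035, 0.0, 0.0, 0.0, -1.0, 0.0, 0.0, -0.035, 0.0, 0.0, 0.0, -1.0, 0.009, -0.051, 0.0, 0.0, 0.0, 0.02, -1.0, 0.007, -0.051, 0.0, 0.0, 0.0, 0.02, -1.0, 0.007, -0.051, 0.0, 0.0, 0.0, 0.02, -1.0]}}

```text
time_s: 27.12
tool_pos: [0.5119, -0.0183, 0.2899]
tool_rot: [179.9, 0.0, 4.0]
force: [1.0, -0.6, -0.3]
grip_width: 0.0146
grasp_force: 20.0
```

Call:
{"name": "drive_tool", "arguments": {"rows": [0.005, -0.051, 0.0, 0.0, 0.0, 0.02, -1.0, 0.004, -0.051, 0.0, 0.0, 0.0, 0.02, -1.0, 0.004, -0.052, 0.0, 0.0, 0.0, 0.02, -1.0, 0.002, -0.052, 0.0, 0.0, 0.0, 0.02, -1.0, 0.0016, -0.0511, 0.0, 0.0, 0.0, 0.026, -1.0]}}

```text
time_s: 27.75
tool_pos: [0.5207, 0.2396, 0.2892]
tool_rot: [179.9, 0.1, -2.1]
force: [0.9, -1.2, 0.4]
grip_width: 0.0147
grasp_force: 20.0
```

Call:
{"name": "drive_tool", "arguments": {"rows": [0, 0, 0, 0, 0, 0, -1, 0, 0, 0, 0, 0, 0, -1, 0, 0, 0, 0, 0, 0, -1, 0, 0, 0, 0, 0, 0, -1]}}

```text
time_s: 28.25
tool_pos: [0.5211, 0.2366, 0.2893]
tool_rot: [179.9, 0.1, -2.2]
force: [0.0, 1.0, -0.3]
grip_width: 0.0149
grasp_force: 20.0
```

Call:
{"name": "drive_tool", "arguments": {"rows": [0, -0.003, 0.022, 0, 0, 0, -1, 0, 0, 0.022, 0, 0, 0, -1, 0, 0, 0.016, 0, 0, 0, -1, 0, 0, 0.007, 0, 0, 0, -1, 0, 0, 0, 0, 0, 0, -1]}}

```text
time_s: 28.88
tool_pos: [0.5211, 0.2406, 0.2222]
tool_rot: [179.9, 0.1, -2.1]
force: [0.6, -0.5, -0.6]
grip_width: 0.0147
grasp_force: 20.0
```

Call:
{"name": "drive_tool", "arguments": {"rows": [0, 0, 0, 0, 0, 0, -0.29, 0, 0, 0, 0, 0, 0, -0.29, 0, 0, 0, 0, 0, 0, -0.29, 0, 0, -0.04, 0, 0, 0, -0.29, 0, 0, -0.027, 0, 0, 0, -0.29]}}

```text
time_s: 29.5
tool_pos: [0.5213, 0.241, 0.2906]
tool_rot: [179.9, 0.0, -2.0]
force: [-0.2, 0.1, 0.0]
grip_width: 0.031
grasp_force: 0.0
```

Call:
{"name": "drive_tool", "arguments": {"rows": [0, 0, 0, 0, 0, 0, -0.29, 0, 0, 0, 0, 0, 0, -0.29, 0, 0, 0, 0, 0, 0, -0.29]}}

```text
time_s: 29.88
tool_pos: [0.5204, 0.241, 0.288]
tool_rot: [179.8, 0.2, -2.0]
force: [-0.7, -0.0, -0.6]
grip_width: 0.031
grasp_force: 0.0
```

Run:
```python
import h
from h import *
c,T=grab("wrist");cv2.imwrite("pics/q2.png",c["color"])
h.PK=[(x+.0015,y-.0007) for x,y in h.PK]
h.pick(2,zp=.220);print();h.lay(2,2,zp=.220)
```

```text
CALL [0.001, 0.058, 0.0, 0.0, 0.0, -0.02, -0.29, 0.0, 0.058, 0.0, 0.0, 0.0, -0.02, -0.29, -0.001, 0.058, 0.0, 0.0, 0.0, -0.02, -0.29, -0.002, 0.057, 0.0, 0.0, 0.0, -0.02, -0.29, -0.004, 0.057, 0.0, 0.0, 0.0, -0.02, -0.29]
CALL [-0.005, 0.057, 0.0, 0.0, 0.0, -0.02, -0.29, -0.006, 0.058, 0.0, 0.0, 0.0, -0.02, -0.29, -0.0066, 0.0571, 0.0006, 0.003, 0.003, -0.026, -0.29, 0.0, 0.0, 0.025, 0.0, 0.0, 0.0, -0.29, 0.0001, 0.0, 0.025, 0.0, 0.0, 0.0, -0.29]
CALL [0.0, 0.0, 0.02, 0.0, 0.0, 0.0, -0.29, 0.0, 0.0, 0.0, 0.0, 0.0, 0.0, -0.29, 0.0, 0.0, 0.0, 0.0, 0.0, 0.0, -1.0, 0.0, 0.0, 0.0, 0.0, 0.0, 0.0, -1.0, 0.0, 0.0, 0.0, 0.0, 0.0, 0.0, -1.0]
CALL [0.0, 0.0, 0.0, 0.0, 0.0, 0.0, -1.0]
end [ 0.5128 -0.2202  0.22  ]

CALL [0.0, 0.0, -0.035, 0.0, 0.0, 0.0, -1.0, 0.0, 0.0, -0.035, 0.0, 0.0, 0.0, -1.0, 0.007, -0.051, 0.0, 0.0, 0.0, 0.02, -1.0, 0.007, -0.052, 0.0, 0.0, 0.0, 0.02, -1.0, 0.005, -0.052, 0.0, 0.0, 0.0, 0.03, -1.0]
CALL [0.004, -0.052, 0.0, 0.0, 0.0, 0.02, -1.0, 0.003, -0.052, 0.0, 0.0, 0.0, 0.03, -1.0, 0.001, -0.052, 0.0, 0.0, 0.0, 0.02, -1.0, 0.0005, -0.0514, 0.0, 0.0, 0.0, 0.026, -1.0, 0.0, 0.0, 0.0, 0.0, 0.0, 0.0, -1.0]
CALL [0.0, 0.0, 0.02, 0.0, 0.0, 0.0, -1.0, 0.0, 0.0, 0.02, 0.0, 0.0, 0.0, -1.0, 0.0, 0.0, 0.027, 0.0, 0.0, 0.0, -1.0, 0.0, 0.0, 0.0, 0.0, 0.0, 0.0, -1.0, 0.0, 0.0, 0.0, 0.0, 0.0, 0.0, -0.29]
CALL [0.0, 0.0, 0.0, 0.0, 0.0, 0.0, -0.29, 0.0, 0.0, -0.033, 0.0, 0.0, 0.0, -0.29, 0.0, 0.0, -0.034, 0.0, 0.0, 0.0, -0.29]
end [0.5176 0.1436 0.29  ]
```

Call:
{"name": "drive_tool", "arguments": {"rows": [0.001, 0.058, 0.0, 0.0, 0.0, -0.02, -0.29, 0.0, 0.058, 0.0, 0.0, 0.0, -0.02, -0.29, -0.001, 0.058, 0.0, 0.0, 0.0, -0.02, -0.29, -0.002, 0.057, 0.0, 0.0, 0.0, -0.02, -0.29, -0.004, 0.057, 0.0, 0.0, 0.0, -0.02, -0.29]}}

```text
time_s: 30.55
tool_pos: [0.5157, -0.0488, 0.2894]
tool_rot: [179.9, 0.1, 3.7]
force: [1.3, -0.1, -0.4]
grip_width: 0.0308
grasp_force: 0.0
```

Call:
{"name": "drive_tool", "arguments": {"rows": [-0.005, 0.057, 0.0, 0.0, 0.0, -0.02, -0.29, -0.006, 0.058, 0.0, 0.0, 0.0, -0.02, -0.29, -0.0066, 0.0571, 0, 0.003, 0.003, -0.026, -0.29, 0, 0, 0, 0, 0, 0, -0.29, 0, 0, 0, 0, 0, 0, -0.29]}}

```text
time_s: 31.18
tool_pos: [0.513, -0.2199, 0.2894]
tool_rot: [-179.9, -0.0, 7.4]
force: [0.4, 0.8, -0.3]
grip_width: 0.0307
grasp_force: 0.0
```

Call:
{"name": "drive_tool", "arguments": {"rows": [0, 0, 0, 0, 0, 0, -0.29, 0, 0, 0, 0, 0, 0, -0.29, 0, 0, 0, 0, 0, 0, -0.29]}}

```text
time_s: 31.55
tool_pos: [0.5135, -0.2191, 0.2901]
tool_rot: [-179.9, -0.1, 7.6]
force: [0.3, 0.4, 0.0]
grip_width: 0.0308
grasp_force: 0.0
```

Call:
{"name": "drive_tool", "arguments": {"rows": [-0.0005, 0.0011, 0.025, 0, 0, 0, -0.29, 0, 0, 0.025, 0, 0, 0, -0.29, 0, 0, 0.02, 0, 0, 0, -0.29, 0, 0, 0, 0, 0, 0, -0.29]}}

```text
time_s: 32.05
tool_pos: [0.5123, -0.2206, 0.2188]
tool_rot: [-179.9, 0.1, 7.5]
force: [0.7, -0.4, 0.5]
grip_width: 0.0309
grasp_force: 0.0
```

Call:
{"name": "drive_tool", "arguments": {"rows": [0, 0, 0, 0, 0, 0, -1, 0, 0, 0, 0, 0, 0, -1, 0, 0, 0, 0, 0, 0, -1, 0, 0, 0, 0, 0, 0, -1]}}

```text
time_s: 32.55
tool_pos: [0.5133, -0.2214, 0.221]
tool_rot: [-180.0, -0.2, 7.5]
force: [-1.0, 0.6, 5.1]
grip_width: 0.0145
grasp_force: 20.0
```

Call:
{"name": "drive_tool", "arguments": {"rows": [0.0, 0.0, -0.035, 0.0, 0.0, 0.0, -1.0, 0.0, 0.0, -0.035, 0.0, 0.0, 0.0, -1.0, 0.007, -0.051, 0.0, 0.0, 0.0, 0.02, -1.0, 0.007, -0.052, 0.0, 0.0, 0.0, 0.02, -1.0, 0.005, -0.052, 0.0, 0.0, 0.0, 0.03, -1.0]}}

```text
time_s: 33.17
tool_pos: [0.5143, -0.0636, 0.2903]
tool_rot: [-179.9, -0.1, 3.4]
force: [1.5, 0.7, -0.7]
grip_width: 0.0146
grasp_force: 20.0
```

Call:
{"name": "drive_tool", "arguments": {"rows": [0.004, -0.052, 0.0, 0.0, 0.0, 0.02, -1.0, 0.003, -0.052, 0.0, 0.0, 0.0, 0.03, -1.0, 0.001, -0.052, 0.0, 0.0, 0.0, 0.02, -1.0, 0.0005, -0.0514, 0.0, 0.0, 0.0, 0.026, -1.0, 0.0, 0.0, 0.0, 0.0, 0.0, 0.0, -1.0]}}

```text
time_s: 33.8
tool_pos: [0.5171, 0.1479, 0.2902]
tool_rot: [-179.9, -0.0, -1.6]
force: [-0.2, -1.0, -1.1]
grip_width: 0.0153
grasp_force: 20.0
```

Call:
{"name": "drive_tool", "arguments": {"rows": [0, 0, 0, 0, 0, 0, -1, 0, 0, 0, 0, 0, 0, -1, 0, 0, 0, 0, 0, 0, -1, 0, 0, 0, 0, 0, 0, -1]}}

```text
time_s: 34.3
tool_pos: [0.5179, 0.1418, 0.2906]
tool_rot: [-179.9, -0.1, -2.1]
force: [-0.2, 0.2, -0.0]
grip_width: 0.0148
grasp_force: 20.0
```

Call:
{"name": "drive_tool", "arguments": {"rows": [0, -0.0018, 0.022, 0, 0, 0, -1, 0, 0, 0.022, 0, 0, 0, -1, 0, 0, 0.0175, 0, 0, 0, -1, 0, 0, 0.007, 0, 0, 0, -1, 0, 0, 0, 0, 0, 0, -1]}}

```text
time_s: 34.92
tool_pos: [0.5181, 0.1441, 0.222]
tool_rot: [-180.0, -0.1, -2.1]
force: [-0.8, -0.5, -1.4]
grip_width: 0.0145
grasp_force: 20.0
```

Call:
{"name": "drive_tool", "arguments": {"rows": [0, 0, 0, 0, 0, 0, -0.29, 0, 0, 0, 0, 0, 0, -0.29, 0, 0, 0, 0, 0, 0, -0.29, 0, 0, -0.04, 0, 0, 0, -0.29, 0, 0, -0.027, 0, 0, 0, -0.29]}}

```text
time_s: 35.55
tool_pos: [0.5182, 0.1443, 0.2905]
tool_rot: [-179.9, -0.1, -2.1]
force: [0.4, 0.8, -0.2]
grip_width: 0.0311
grasp_force: 0.0
```

Call:
{"name": "drive_tool", "arguments": {"rows": [0, 0, 0, 0, 0, 0, -0.29, 0, 0, 0, 0, 0, 0, -0.29, 0, 0, 0, 0, 0, 0, -0.29]}}

```text
time_s: 35.92
tool_pos: [0.5174, 0.1443, 0.288]
tool_rot: [-180.0, 0.0, -2.0]
force: [0.2, -0.3, -1.1]
grip_width: 0.0309
grasp_force: 0.0
```

Run:
```python
import h
from h import *
c,T=grab("wrist");cv2.imwrite("pics/q3.png",c["color"])
h.PK=[(x+.0015,y-.0007) for x,y in h.PK]
h.pick(3,zp=.220);print();h.lay(3,3,zp=.220)
```

```text
CALL [0.002, 0.059, 0.0, 0.0, 0.0, -0.02, -0.29, 0.001, 0.059, 0.0, 0.0, 0.0, -0.02, -0.29, 0.0, 0.059, 0.0, 0.0, 0.0, -0.03, -0.29, -0.002, 0.059, 0.0, 0.0, 0.0, -0.02, -0.29, -0.003, 0.059, 0.0, 0.0, 0.0, -0.03, -0.29]
CALL [-0.004, 0.058, -0.001, 0.0, 0.0, -0.02, -0.29, -0.0059, 0.0585, 0.0, 0.0, 0.0, -0.026, -0.29, 0.0, 0.0, 0.025, 0.0, 0.0, 0.0, -0.29, 0.0001, 0.0, 0.025, 0.0, 0.0, 0.0, -0.29, 0.0, 0.0, 0.02, 0.0, 0.0, 0.0, -0.29]
CALL [0.0, 0.0, 0.0, 0.0, 0.0, 0.0, -0.29, 0.0, 0.0, 0.0, 0.0, 0.0, 0.0, -1.0, 0.0, 0.0, 0.0, 0.0, 0.0, 0.0, -1.0, 0.0, 0.0, 0.0, 0.0, 0.0, 0.0, -1.0, 0.0, 0.0, 0.0, 0.0, 0.0, 0.0, -1.0]
end [ 0.5191 -0.2678  0.22  ]

CALL [0.0, 0.0, -0.035, 0.0, 0.0, 0.0, -1.0, 0.0, 0.0, -0.035, 0.0, 0.0, 0.0, -1.0, 0.006, -0.052, 0.0, 0.0, 0.0, 0.02, -1.0, 0.005, -0.052, 0.0, 0.0, 0.0, 0.02, -1.0, 0.004, -0.052, 0.0, 0.0, 0.0, 0.03, -1.0]
CALL [0.003, -0.052, 0.0, 0.0, 0.0, 0.02, -1.0, 0.002, -0.052, 0.0, 0.0, 0.0, 0.03, -1.0, 0.0, -0.051, 0.0, 0.0, 0.0, 0.02, -1.0, -0.0004, -0.0517, 0.0, 0.0, 0.0, 0.026, -1.0, 0.0, 0.0, 0.0, 0.0, 0.0, 0.0, -1.0]
CALL [0.0, 0.0, 0.02, 0.0, 0.0, 0.0, -1.0, 0.0, 0.0, 0.02, 0.0, 0.0, 0.0, -1.0, 0.0, 0.0, 0.027, 0.0, 0.0, 0.0, -1.0, 0.0, 0.0, 0.0, 0.0, 0.0, 0.0, -1.0, 0.0, 0.0, 0.0, 0.0, 0.0, 0.0, -0.29]
CALL [0.0, 0.0, 0.0, 0.0, 0.0, 0.0, -0.29, 0.0, 0.0, -0.033, 0.0, 0.0, 0.0, -0.29, 0.0, 0.0, -0.034, 0.0, 0.0, 0.0, -0.29]
end [0.516  0.0957 0.29  ]
```

Call:
{"name": "drive_tool", "arguments": {"rows": [0.002, 0.059, 0.0, 0.0, 0.0, -0.02, -0.29, 0.001, 0.059, 0.0, 0.0, 0.0, -0.02, -0.29, 0.0, 0.059, 0.0, 0.0, 0.0, -0.03, -0.29, -0.002, 0.059, 0.0, 0.0, 0.0, -0.02, -0.29, -0.003, 0.059, 0.0, 0.0, 0.0, -0.03, -0.29]}}

```text
time_s: 36.6
tool_pos: [0.518, -0.1524, 0.2882]
tool_rot: [-179.9, -0.0, 4.9]
force: [0.8, 0.3, -0.3]
grip_width: 0.0307
grasp_force: 0.0
```

Call:
{"name": "drive_tool", "arguments": {"rows": [-0.004, 0.058, -0.001, 0.0, 0.0, -0.02, -0.29, -0.0059, 0.0585, 0.0, 0.0, 0.0, -0.026, -0.29, 0, 0, 0, 0, 0, 0, -0.29, 0, 0, 0, 0, 0, 0, -0.29]}}

```text
time_s: 37.1
tool_pos: [0.5193, -0.2676, 0.2887]
tool_rot: [-179.9, 0.0, 7.4]
force: [1.1, 0.5, 0.0]
grip_width: 0.0308
grasp_force: 0.0
```

Call:
{"name": "drive_tool", "arguments": {"rows": [0, 0, 0, 0, 0, 0, -0.29, 0, 0, 0, 0, 0, 0, -0.29, 0, 0, 0, 0, 0, 0, -0.29]}}

```text
time_s: 37.48
tool_pos: [0.52, -0.2666, 0.2896]
tool_rot: [-179.9, -0.1, 7.6]
force: [0.8, 0.2, 0.9]
grip_width: 0.0311
grasp_force: 0.0
```

Call:
{"name": "drive_tool", "arguments": {"rows": [-0.0007, 0.0012, 0.025, 0, 0, 0, -0.29, 0, 0, 0.025, 0, 0, 0, -0.29, 0, 0, 0.0195, 0, 0, 0, -0.29, 0, 0, 0, 0, 0, 0, -0.29]}}

```text
time_s: 37.98
tool_pos: [0.5186, -0.2683, 0.2187]
tool_rot: [-179.9, 0.1, 7.5]
force: [-1.0, 0.1, -0.1]
grip_width: 0.0308
grasp_force: 0.0
```

Call:
{"name": "drive_tool", "arguments": {"rows": [0, 0, 0, 0, 0, 0, -1, 0, 0, 0, 0, 0, 0, -1, 0, 0, 0, 0, 0, 0, -1, 0, 0, 0, 0, 0, 0, -1]}}

```text
time_s: 38.48
tool_pos: [0.5195, -0.2692, 0.221]
tool_rot: [-180.0, -0.2, 7.5]
force: [-0.3, 0.6, 5.3]
grip_width: 0.0149
grasp_force: 20.0
```

Call:
{"name": "drive_tool", "arguments": {"rows": [0.0, 0.0, -0.035, 0.0, 0.0, 0.0, -1.0, 0.0, 0.0, -0.035, 0.0, 0.0, 0.0, -1.0, 0.006, -0.052, 0.0, 0.0, 0.0, 0.02, -1.0, 0.005, -0.052, 0.0, 0.0, 0.0, 0.02, -1.0, 0.004, -0.052, 0.0, 0.0, 0.0, 0.03, -1.0]}}

```text
time_s: 39.1
tool_pos: [0.5163, -0.1108, 0.2901]
tool_rot: [-179.9, -0.1, 3.4]
force: [0.8, 0.5, 0.0]
grip_width: 0.0145
grasp_force: 20.0
```

Call:
{"name": "drive_tool", "arguments": {"rows": [0.003, -0.052, 0.0, 0.0, 0.0, 0.02, -1.0, 0.002, -0.052, 0.0, 0.0, 0.0, 0.03, -1.0, 0.0, -0.051, 0.0, 0.0, 0.0, 0.02, -1.0, 0, -0.0517, 0.0, 0.0, 0.0, 0.026, -1.0, 0.0, 0.0, 0.0, 0.0, 0.0, 0.0, -1.0]}}

```text
time_s: 39.72
tool_pos: [0.5159, 0.0997, 0.2901]
tool_rot: [-179.9, -0.0, -1.6]
force: [-0.5, -0.4, -0.7]
grip_width: 0.0148
grasp_force: 20.0
```

Call:
{"name": "drive_tool", "arguments": {"rows": [0, 0, 0, 0, 0, 0, -1, 0, 0, 0, 0, 0, 0, -1, 0, 0, 0, 0, 0, 0, -1, 0, 0, 0, 0, 0, 0, -1]}}

```text
time_s: 40.22
tool_pos: [0.5165, 0.0937, 0.2905]
tool_rot: [-179.9, -0.1, -2.1]
force: [-0.4, 0.3, -0.2]
grip_width: 0.0146
grasp_force: 20.0
```

Call:
{"name": "drive_tool", "arguments": {"rows": [-0.0005, -0.0018, 0.022, 0, 0, 0, -1, 0, 0, 0.022, 0, 0, 0, -1, 0, 0, 0.0175, 0, 0, 0, -1, 0, 0, 0.007, 0, 0, 0, -1, 0, 0, 0, 0, 0, 0, -1]}}

```text
time_s: 40.85
tool_pos: [0.5162, 0.0961, 0.2219]
tool_rot: [-180.0, -0.1, -2.1]
force: [-0.4, -0.9, -0.6]
grip_width: 0.0144
grasp_force: 20.0
```

Call:
{"name": "drive_tool", "arguments": {"rows": [0, 0, 0, 0, 0, 0, -0.29, 0, 0, 0, 0, 0, 0, -0.29, 0, 0, 0, 0, 0, 0, -0.29, 0, 0, -0.04, 0, 0, 0, -0.29, 0, 0, -0.04, 0, 0, 0, -0.29]}}

```text
time_s: 41.48
tool_pos: [0.5158, 0.0963, 0.3028]
tool_rot: [-180.0, -0.0, -2.0]
force: [0.5, 0.4, 0.5]
grip_width: 0.031
grasp_force: 0.0
```

Call:
{"name": "drive_tool", "arguments": {"rows": [-0.03, 0.01, -0.055, 0, 0, 0, -0.29, -0.02, 0.01, -0.055, 0, 0, 0, -0.29, 0, 0, 0, 0, 0, 0, -0.29, 0, 0, 0, 0, 0, 0, -0.29, 0, 0, 0, 0, 0, 0, -0.29]}}

```text
time_s: 42.1
tool_pos: [0.4653, 0.0786, 0.4097]
tool_rot: [179.9, 0.1, -2.0]
force: [0.7, -0.4, 0.4]
grip_width: 0.0307
grasp_force: 0.0
```

Run:
```python
from h import *
np.set_printoptions(precision=4,suppress=True)
o=get_obs();print(o["tool_pos"],o["tool_rot"],o["time_s"])
c,T=grab("wrist");im=c["color"].copy();cv2.imwrite("pics/v_raw.png",im)
Q=R.from_euler("z",-2,degrees=True)
for d in(.096,.048,0,-.048,-.096):
  for xx in(-.038,0,.038):
    u,v=proj(c,T,Q.apply([xx,d,.045])+[.5193,.1916,0])[0];cv2.circle(im,(int(round(u)),int(round(v))),1,(0,0,255),-1)
cv2.imwrite("pics/v1.png",im)
# numeric check: brass ferrules (HSV) in rack, at z=.0375
hsv=cv2.cvtColor(c["color"],cv2.COLOR_BGR2HSV)
g=c["color"].astype(int)
dark=((g.max(2)<130)&(g[...,2]-g[...,0]>25)).astype(np.uint8)
n,l,s,ce=cv2.connectedComponentsWithStats(dark)
for i in range(1,n):
    if s[i,4]>150:
        x,y,w,h,a=s[i];print("dark",s[i],ray(c,T,x+w/2,y,.045)[:2],ray(c,T,x+w/2,y+h,.045)[:2])
```

```text
[0.4653 0.0786 0.4097] [179.8912   0.0563  -2.0335] 42.1
dark [111  97  20  77 423] [0.5583 0.2238] [0.4695 0.2374]
dark [ 68  98  25  78 581] [0.5589 0.27  ] [0.4688 0.2871]
dark [151  99  19  75 279] [0.5546 0.1792] [0.4677 0.1894]
dark [189  99  18  74 167] [0.5531 0.1365] [0.4674 0.1437]
dark [   0  216  318   68 2508] [0.4138 0.1976] [0.3166 0.2091]
dark [314 217 198  38 848] [ 0.4009 -0.124 ] [ 0.3475 -0.1298]
dark [ 28 268  50  41 171] [0.3458 0.3471] [0.2828 0.3606]
dark [ 113  268  363   41 3516] [0.3341 0.026 ] [0.2705 0.0258]
```

Run:
```python
from h import *
plan((.5,.02,.47,40,-.15),(.6253,-.1801,.47,97.5,-.15))
th=np.linspace(1.85,0,14)
for z in np.c_[np.diff(-.175*np.cos(th)),-np.diff(.175*np.sin(th))]: print([0,float(round(z[0],3)),float(round(z[1],3)),0,0,0,-1],end=",")
```

```text
CALL [0.007, 0.011, -0.012, 0.0, 0.0, -0.15, -0.15, 0.006, 0.013, -0.012, 0.0, 0.0, -0.15, -0.15, 0.004, 0.013, -0.012, 0.0, 0.0, -0.14, -0.15, 0.001, 0.014, -0.012, 0.0, 0.0, -0.15, -0.15, -0.0001, 0.0132, -0.0113, 0.002, 0.002, -0.144, -0.15]
CALL [-0.005, 0.039, 0.0, 0.0, 0.0, -0.17, -0.15, -0.012, 0.037, 0.0, 0.0, 0.0, -0.17, -0.15, -0.018, 0.035, 0.0, 0.0, 0.0, -0.17, -0.15, -0.024, 0.031, 0.0, 0.0, 0.0, -0.16, -0.15, -0.029, 0.027, 0.0, 0.0, 0.0, -0.17, -0.15]
CALL [-0.0327, 0.0225, -0.0001, -0.001, 0.0, -0.163, -0.15]
end [ 0.6253 -0.1801  0.47  ]
[0, -0.024, -0.005, 0, 0, 0, -1],[0, -0.025, -0.002, 0, 0, 0, -1],[0, -0.025, 0.002, 0, 0, 0, -1],[0, -0.024, 0.005, 0, 0, 0, -1],[0, -0.023, 0.009, 0, 0, 0, -1],[0, -0.022, 0.012, 0, 0, 0, -1],[0, -0.02, 0.015, 0, 0, 0, -1],[0, -0.018, 0.018, 0, 0, 0, -1],[0, -0.015, 0.02, 0, 0, 0, -1],[0, -0.012, 0.022, 0, 0, 0, -1],[0, -0.009, 0.023, 0, 0, 0, -1],[0, -0.005, 0.024, 0, 0, 0, -1],[0, -0.002, 0.025, 0, 0, 0, -1],
```

Call:
{"name": "drive_tool", "arguments": {"rows": [0.007, 0.011, -0.012, 0.0, 0.0, -0.15, -0.15, 0.006, 0.013, -0.012, 0.0, 0.0, -0.15, -0.15, 0.004, 0.013, -0.012, 0.0, 0.0, -0.14, -0.15, 0.001, 0.014, -0.012, 0.0, 0.0, -0.15, -0.15, 0, 0.0132, -0.0113, 0.002, 0.002, -0.144, -0.15]}}

```text
time_s: 42.78
tool_pos: [0.5004, 0.0195, 0.4699]
tool_rot: [-180.0, -0.0, 40.3]
force: [0.4, 0.8, -0.0]
grip_width: 0.037
grasp_force: 0.0
```

Call:
{"name": "drive_tool", "arguments": {"rows": [-0.005, 0.039, 0.0, 0.0, 0.0, -0.17, -0.15, -0.012, 0.037, 0.0, 0.0, 0.0, -0.17, -0.15, -0.018, 0.035, 0.0, 0.0, 0.0, -0.17, -0.15, -0.024, 0.031, 0.0, 0.0, 0.0, -0.16, -0.15, -0.029, 0.027, 0.0, 0.0, 0.0, -0.17, -0.15]}}

```text
time_s: 43.4
tool_pos: [0.5763, -0.1281, 0.4695]
tool_rot: [-179.7, -0.0, 81.2]
force: [1.4, 0.8, 0.7]
grip_width: 0.0369
grasp_force: 0.0
```

Call:
{"name": "drive_tool", "arguments": {"rows": [-0.0327, 0.0225, 0, -0.001, 0.0, -0.163, -0.15, 0, 0, 0, 0, 0, 0, -0.15, 0, 0, 0, 0, 0, 0, -0.15, 0, 0, 0, 0, 0, 0, -0.15]}}

```text
time_s: 43.9
tool_pos: [0.5922, -0.1621, 0.4711]
tool_rot: [-180.0, -0.3, 90.3]
force: [0.5, -0.1, 1.1]
grip_width: 0.037
grasp_force: 0.0
```

Run:
```python
from h import *
np.set_printoptions(precision=4,suppress=True)
o=get_obs();print(o["tool_pos"],o["tool_rot"],o["time_s"],o["grip_width"])
c,T=grab("wrist");cv2.imwrite("pics/l_raw.png",c["color"])
# bar profile along the image row halfway through the projected bar's +y half
H=np.array([.5775,-.1865,.057]);Fx=np.array([.9913,.1316,0]);Fy=np.array([-.1316,.9913,0])
for th in(1.8,1.85,1.9):
    B=H+.175*(-np.cos(th)*Fx+np.sin(th)*np.array([0,0,1]));print(th,B,proj(c,T,B+.03*Fy))
v=int(proj(c,T,B+.03*Fy)[0,1]);u=int(proj(c,T,B+.03*Fy)[0,0])
print(v,u-30);print(c["color"][v,u-30:u+30].sum(1)//3)
```

```text
[ 0.5922 -0.1621  0.4711] [-179.9697   -0.253    90.2685] 43.9 0.036972963177067664
1.8 [ 0.6169 -0.1813  0.2274] [[276.7856 192.5343]]
1.85 [ 0.6253 -0.1802  0.2252] [[286.9532 190.5455]]
1.9 [ 0.6336 -0.1791  0.2226] [[296.7356 188.4788]]
188 266
[176 213 221 226 224 222 222 223 215 191 157 143 141 142 143 125 122 132
 148 173 185 189 188 188 184 181 173 159 143 136 137 144 148 139 144 142
 144 141 137 145 147 142 140 147 145 144 142 142 144 138 137 136 136 138
 133 130 136 142 140 140]
```

Run:
```python
from h import *
print(get_obs()["qpos"])
plan((.6256,-.180,.47,97.5,-.15,.02),(.6256,-.180,.47,97.5,-.15))
```

```text
[-35.29000045  20.3525602   62.89455723  84.34513241 -18.31141686
  86.3742374   27.61037823]
CALL [-0.009, 0.017, 0.001, 0.0, 0.0, -0.06, -0.15, -0.0101, 0.0157, 0.0013, 0.0, -0.005, -0.066, -0.15, 0.0, 0.0, 0.0, 0.0, 0.0, 0.0, -0.15]
end [ 0.6256 -0.18    0.47  ]
```

Call:
{"name": "drive_tool", "arguments": {"rows": [-0.009, 0.017, 0.001, 0, 0, -0.06, -0.15, -0.01, 0.0157, 0.001, 0, -0.005, -0.066, -0.15, 0, 0, 0, 0, 0, 0, -0.15, 0, 0, 0, 0, 0, 0, -0.15, 0, 0, 0, 0, 0, 0, -0.15]}}

```text
time_s: 44.58
tool_pos: [0.6247, -0.1813, 0.4701]
tool_rot: [179.9, 0.0, 97.4]
force: [0.4, -0.9, 0.7]
grip_width: 0.0369
grasp_force: 0.0
```

Run:
```python
from h import *
print(get_obs()["qpos"],get_obs()["tool_pos"])
plan((.6256,-.180,.47,97.5,-.15,.02),(.6256,-.180,.398,97.5,-.15))
```

```text
[-28.17532587  25.25952539  59.42608919  78.89542921 -21.6123158
  87.69477669  36.93795855] [ 0.62473332 -0.18133007  0.47006932]
CALL [0.0012, 0.001, 0.0011, 0.002, 0.0, -0.002, -0.15, 0.0, 0.0, 0.036, 0.0, 0.0, 0.0, -0.15, 0.0, 0.0001, 0.036, 0.0, 0.0, 0.0, -0.15]
end [ 0.6256 -0.18    0.398 ]
```

Call:
{"name": "drive_tool", "arguments": {"rows": [0, 0.001, 0.001, 0.002, 0, -0.002, -0.15, 0, 0, 0.036, 0, 0, 0, -0.15, 0, 0, 0.036, 0, 0, 0, -0.15, 0, 0, 0, 0, 0, 0, -0.15]}}

```text
time_s: 45.08
tool_pos: [0.6254, -0.1809, 0.3942]
tool_rot: [-179.7, -0.1, 97.5]
force: [-0.3, 0.1, -0.2]
grip_width: 0.0369
grasp_force: 0.0
```

Call:
{"name": "drive_tool", "arguments": {"rows": [0, 0, 0, 0, 0, 0, -1, 0, 0, 0, 0, 0, 0, -1, 0, 0, 0, 0, 0, 0, -1, 0, 0, 0, 0, 0, 0, -1, 0, 0, 0, 0, 0, 0, -1], "grip_force": 20}}

```text
time_s: 45.7
tool_pos: [0.6258, -0.1822, 0.3976]
tool_rot: [-180.0, 0.1, 97.5]
force: [-3.1, 1.5, 5.9]
grip_width: 0.0098
grasp_force: 20.0
```

Gripped. Now I swing it shut along the arc.

Call:
{"name": "drive_tool", "arguments": {"rows": [0, -0.024, -0.005, 0, 0, 0, -1, 0, -0.025, -0.002, 0, 0, 0, -1, 0, -0.025, 0.002, 0, 0, 0, -1, 0, -0.024, 0.005, 0, 0, 0, -1]}}

```text
time_s: 46.2
tool_pos: [0.5288, -0.1947, 0.3971]
tool_rot: [179.9, 0.1, 97.5]
force: [1.9, -0.1, 0.6]
grip_width: 0.0092
grasp_force: 20.0
```

Call:
{"name": "drive_tool", "arguments": {"rows": [0, -0.023, 0.009, 0, 0, 0, -1, 0, -0.022, 0.012, 0, 0, 0, -1, 0, -0.02, 0.015, 0, 0, 0, -1, 0, -0.018, 0.018, 0, 0, 0, -1]}}

```text
time_s: 46.7
tool_pos: [0.4463, -0.2056, 0.3426]
tool_rot: [179.9, 0.0, 97.5]
force: [1.9, -0.9, -2.2]
grip_width: 0.0092
grasp_force: 20.0
```

Call:
{"name": "drive_tool", "arguments": {"rows": [0, -0.015, 0.02, 0, 0, 0, -1, 0, -0.012, 0.022, 0, 0, 0, -1, 0, -0.009, 0.023, 0, 0, 0, -1, 0, 0, 0, 0, 0, 0, -1]}}

```text
time_s: 47.2
tool_pos: [0.4109, -0.21, 0.277]
tool_rot: [179.9, 0.1, 97.5]
force: [3.4, 0.3, -2.5]
grip_width: 0.0092
grasp_force: 20.0
```

Call:
{"name": "drive_tool", "arguments": {"rows": [0, -0.005, 0.022, 0, 0, 0, -1, 0, -0.001, 0.017, 0, 0, 0, -1, 0, 0, 0.007, 0, 0, 0, -1, 0, 0, 0, 0, 0, 0, -1]}}

```text
time_s: 47.7
tool_pos: [0.4047, -0.2108, 0.2318]
tool_rot: [-179.9, 0.0, 97.5]
force: [-0.8, 2.1, -0.5]
grip_width: 0.009
grasp_force: 20.0
```

Call:
{"name": "drive_tool", "arguments": {"rows": [0, 0, 0.002, 0, 0, 0, -1, 0, 0, 0, 0, 0, 0, -1]}}

```text
time_s: 47.95
tool_pos: [0.4046, -0.211, 0.23]
tool_rot: [-179.9, -0.0, 97.5]
force: [-2.9, 1.2, -0.5]
grip_width: 0.0091
grasp_force: 20.0
```

Call:
{"name": "drive_tool", "arguments": {"rows": [0, 0, 0.002, 0, 0, 0, -1, 0, 0, 0.001, 0, 0, 0, -1, 0, 0, 0, 0, 0, 0, -0.15, 0, 0, 0, 0, 0, 0, -0.15, 0, 0, 0, 0, 0, 0, -0.15]}}

```text
time_s: 48.58
tool_pos: [0.4052, -0.2113, 0.2272]
tool_rot: [180.0, 0.1, 97.5]
force: [-1.0, 0.2, 1.3]
grip_width: 0.0309
grasp_force: 0.0
```

Call:
{"name": "drive_tool", "arguments": {"rows": [0, 0, -0.04, 0, 0, 0, -0.15, 0, 0, -0.06, 0, 0, 0, -0.15, 0.045, 0.022, -0.03, 0, 0, 0, 0, 0.045, 0.022, -0.03, 0, 0, 0, 0, 0.045, 0.022, -0.03, 0, 0, 0, 0]}}

```text
time_s: 49.2
tool_pos: [0.453, -0.0674, 0.4183]
tool_rot: [179.9, -0.0, 97.5]
force: [1.3, -0.7, 0.1]
grip_width: 0.0435
grasp_force: 0.0
```

Call:
{"name": "drive_tool", "arguments": {"rows": [0.045, 0.022, 0, 0, 0, 0, 0, 0, 0, 0, 0, 0, 0, 0, 0, 0, 0, 0, 0, 0, 0, 0, 0, 0, 0, 0, 0, 0]}}

```text
time_s: 49.7
tool_pos: [0.4685, -0.0225, 0.4166]
tool_rot: [-179.9, 0.0, 97.4]
force: [-1.0, 0.3, 0.7]
grip_width: 0.0436
grasp_force: 0.0
```

Run:
```python
from h import *
np.set_printoptions(precision=4,suppress=True)
o=get_obs();print(o["tool_pos"],o["tool_rot"],o["time_s"],o["grip_width"])
c,T=grab("wrist");im=c["color"].copy();cv2.imwrite("pics/e_raw.png",im)
hsv=cv2.cvtColor(im,cv2.COLOR_BGR2HSV)
m=((hsv[...,1]<45)&(hsv[...,2]>100)&(np.arange(384)[:,None]<225)).astype(np.uint8)
n,l,s,ce=cv2.connectedComponentsWithStats(m)
for i in range(1,n):
    if s[i,4]>150: 
        x,y,w,h,a=s[i];print(s[i],"c",ce[i],ray(c,T,x+w/2,y+h/2,.027)[:2], "top .027 width",(w/ (192/np.tan(np.radians(c['fov_y']/2)))*(T[2,3]-.027)))
print("expect",proj(c,T,[[.468,-.006,.027],[.468,-.006,.055]]))
np.save("dish_T.npy",T)
```

```text
[ 0.4685 -0.0225  0.4166] [-179.9465    0.0411   97.352 ] 49.7 0.04355503191256988
[ 55  86  57  25 158] c [82.3544 97.8924] [0.2541 0.0387] top .027 width 0.07295312627106883
[ 232  134   45   46 1217] c [252.6804 153.6327] [ 0.4707 -0.0057] top .027 width 0.05759457337189645
[ 214  206  103   19 1641] c [262.3516 215.4113] [ 0.4959 -0.0828] top .027 width 0.13182757905122966
expect [[252.381  156.9329]
 [252.4506 160.3757]]
```

The blob check puts the weight's disc at about (254,157), i.e. (0.470,-0.006): still in the dish. I grasp it again.

Run:
```python
from h import *
plan((.4695,-.0058,.36,97.5,0),(.4695,-.0058,.25,97.5,0,.055),(.4695,-.0058,.227,97.5,0))
print();x,y=.512,-.196
plan((.4695,-.0058,.33,97.5,-1,.04),(x,y,.33,97.5,-1,.045),(x,y,.33,97.5,-1),(x,y,.33,97.5,-1),start=(.4695,-.0058,.227,97.5))
```

```text
CALL [0.0164, 0.0031, 0.0576, -0.001, 0.001, -0.003, 0.0, 0.0, 0.0, 0.055, 0.0, 0.0, 0.0, 0.0, 0.0, 0.0, 0.055, 0.0, 0.0, 0.0, 0.0, 0.0, 0.0, 0.023, 0.0, 0.0, 0.0, 0.0]
end [ 0.4695 -0.0058  0.227 ]

CALL [0.0, 0.0, -0.034, 0.0, 0.0, 0.0, -1.0, 0.0, 0.0, -0.034, 0.0, 0.0, 0.0, -1.0, 0.0, 0.0, -0.035, 0.0, 0.0, 0.0, -1.0, -0.039, 0.003, 0.0, 0.0, 0.0, 0.0, -1.0, -0.039, 0.004, 0.0, 0.0, 0.0, 0.0, -1.0]
CALL [-0.039, 0.003, 0.0, 0.0, 0.0, 0.0, -1.0, -0.039, 0.004, 0.0, 0.0, 0.0, 0.0, -1.0, -0.0381, 0.0033, 0.0, 0.0, 0.0, 0.0, -1.0, 0.0, 0.0, 0.0, 0.0, 0.0, 0.0, -1.0, 0.0, 0.0, 0.0, 0.0, 0.0, 0.0, -1.0]
end [ 0.512 -0.196  0.33 ]
```

Call:
{"name": "drive_tool", "arguments": {"rows": [0.0164, 0.0031, 0.0576, -0.001, 0.001, -0.003, 0, 0, 0, 0.055, 0, 0, 0, 0, 0, 0, 0.055, 0, 0, 0, 0, 0, 0, 0.023, 0, 0, 0, 0, 0, 0, 0, 0, 0, 0, 0]}}

```text
time_s: 50.38
tool_pos: [0.4686, -0.0053, 0.2247]
tool_rot: [-179.8, 0.1, 97.6]
force: [1.1, 0.6, 0.7]
grip_width: 0.0435
grasp_force: 0.0
```

Call:
{"name": "drive_tool", "arguments": {"rows": [0, 0, 0, 0, 0, 0, -1, 0, 0, 0, 0, 0, 0, -1, 0, 0, 0, 0, 0, 0, -1, 0, 0, 0, 0, 0, 0, -1, 0, 0, 0, 0, 0, 0, -1], "grip_force": 45}}

```text
time_s: 51.0
tool_pos: [0.469, -0.0046, 0.2267]
tool_rot: [-179.9, -0.1, 97.7]
force: [-5.5, -0.5, 7.5]
grip_width: 0.018
grasp_force: 45.0
```

Call:
{"name": "drive_tool", "arguments": {"rows": [0.0, 0.0, -0.034, 0.0, 0.0, 0.0, -1.0, 0.0, 0.0, -0.034, 0.0, 0.0, 0.0, -1.0, 0.0, 0.0, -0.035, 0.0, 0.0, 0.0, -1.0, -0.039, 0.003, 0.0, 0.0, 0.0, 0.0, -1.0, -0.039, 0.004, 0.0, 0.0, 0.0, 0.0, -1.0]}}

```text
time_s: 51.62
tool_pos: [0.4867, -0.0812, 0.3292]
tool_rot: [179.9, -0.1, 97.8]
force: [0.1, 0.4, -6.4]
grip_width: 0.0179
grasp_force: 45.0
```

Call:
{"name": "drive_tool", "arguments": {"rows": [-0.039, 0.003, 0.0, 0.0, 0.0, 0.0, -1.0, -0.039, 0.004, 0.0, 0.0, 0.0, 0.0, -1.0, -0.0381, 0.0033, 0.0, 0.0, 0.0, 0.0, -1.0, 0.0, 0.0, 0.0, 0.0, 0.0, 0.0, -1.0, 0.0, 0.0, 0.0, 0.0, 0.0, 0.0, -1.0]}}

```text
time_s: 52.25
tool_pos: [0.5123, -0.1938, 0.3284]
tool_rot: [-179.9, -0.1, 97.7]
force: [-0.3, 1.0, -4.4]
grip_width: 0.0182
grasp_force: 45.0
```

Call:
{"name": "drive_tool", "arguments": {"rows": [0, 0, 0.02, 0, 0, 0, -1, 0, 0, 0.016, 0, 0, 0, -1, 0, 0, 0.006, 0, 0, 0, -1, 0, 0, 0, 0, 0, 0, -1, 0, 0, 0, 0, 0, 0, -1]}}

```text
time_s: 52.88
tool_pos: [0.5129, -0.1946, 0.2875]
tool_rot: [179.9, 0.0, 97.7]
force: [0.0, -0.2, -4.9]
grip_width: 0.0184
grasp_force: 45.0
```

Contact expected near 0.284; I lower it gently.

Call:
{"name": "drive_tool", "arguments": {"rows": [0, 0, 0.002, 0, 0, 0, -1, 0, 0, 0, 0, 0, 0, -1]}}

```text
time_s: 53.12
tool_pos: [0.5128, -0.1945, 0.2852]
tool_rot: [180.0, -0.0, 97.7]
force: [0.0, 0.3, -5.1]
grip_width: 0.0184
grasp_force: 45.0
```

Call:
{"name": "drive_tool", "arguments": {"rows": [0, 0, 0.0015, 0, 0, 0, -1, 0, 0, 0, 0, 0, 0, -1]}}

```text
time_s: 53.38
tool_pos: [0.5129, -0.1945, 0.2839]
tool_rot: [179.9, 0.0, 97.7]
force: [0.5, 0.5, -3.5]
grip_width: 0.0184
grasp_force: 45.0
```

Call:
{"name": "drive_tool", "arguments": {"rows": [0, 0, 0.001, 0, 0, 0, -1, 0, 0, 0, 0, 0, 0, -1]}}

```text
time_s: 53.62
tool_pos: [0.513, -0.1946, 0.2838]
tool_rot: [179.9, -0.0, 97.7]
force: [-3.0, 1.0, 5.9]
grip_width: 0.0184
grasp_force: 45.0
```

Call:
{"name": "drive_tool", "arguments": {"rows": [0, 0, 0, 0, 0, 0, 0, 0, 0, 0, 0, 0, 0, 0, 0, 0, 0, 0, 0, 0, 0, 0, 0, -0.03, 0, 0, 0, 0, 0, 0, -0.05, 0, 0, 0, 0]}}

```text
time_s: 54.25
tool_pos: [0.5122, -0.194, 0.3621]
tool_rot: [-179.8, -0.0, 97.7]
force: [0.5, -0.7, 0.7]
grip_width: 0.0431
grasp_force: 0.0
```

Call:
{"name": "drive_tool", "arguments": {"rows": [0, -0.05, -0.05, 0, 0, 0, 0, 0, -0.05, -0.05, 0, 0, 0, 0, 0.06, 0, 0, 0, 0, 0, 0, 0.06, 0, 0, 0, 0, 0, 0, 0, 0, 0, 0, 0, 0, 0]}}

```text
time_s: 54.88
tool_pos: [0.4139, -0.0805, 0.4464]
tool_rot: [-180.0, -0.2, 98.3]
force: [0.4, -1.7, -0.5]
grip_width: 0.0434
grasp_force: 0.0
```

Call:
{"name": "drive_tool", "arguments": {"rows": [0.06, -0.01, 0, 0, 0, 0, 0, 0.06, -0.01, 0, 0, 0, 0, 0, 0, 0, 0, 0, 0, 0, 0, 0, 0, 0, 0, 0, 0, 0]}}

```text
time_s: 55.38
tool_pos: [0.3786, 0.0293, 0.4465]
tool_rot: [-179.9, -0.1, 97.7]
force: [0.0, -0.3, -0.2]
grip_width: 0.0435
grasp_force: 0.0
```

Run:
```python
from h import *
o=get_obs();print(o["tool_pos"],o["force"],o["time_s"])
c,T=grab("top");t=c["color"];s=read_camera("scene")["color"]
A=cv2.resize(t[165:260,120:370],(500,190),interpolation=cv2.INTER_CUBIC)
v=cv2.imread("pics/v1.png")[60:230,40:290];B=cv2.resize(v,(500,340),interpolation=cv2.INTER_CUBIC)
C=cv2.resize(s[100:260,100:400],(300,160))
D=cv2.resize(s[130:240,125:265],(300,236))
o=np.zeros((560,800,3),np.uint8);o[:190,:500]=A;o[190:530,:500]=B;o[:160,500:]=C;o[160:396,500:]=D
cv2.imwrite("pics/final.png",o)
```

```text
[0.37864768 0.02927552 0.44646094] [ 0.00482839 -0.28136249 -0.24815077] 55.375
```

View pics/final.png

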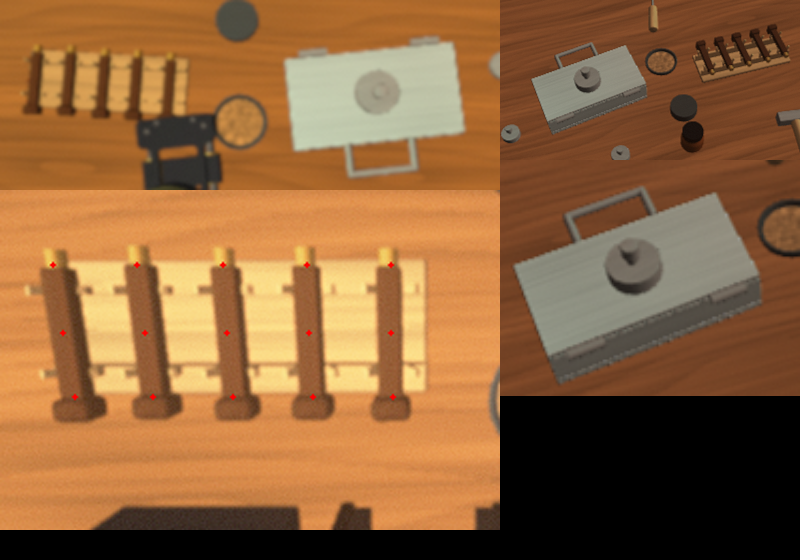

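The final picture shows all five handles lying level and aligned in the rack, the lid shut, and the weight standing in the middle of the lid at about (377,92). The bystanders are untouched.

```bash
python3 -c "
from cell import *
print(sign_off())"
```

```text
the job is handed in; nothing more can be done
None
```

I handed the job in at about 55 s: all four handles are laid in the free rack cradles, the lid is shut, and the weight stands in the middle of it. The last picture shows the finished handle, bench block and jar still in place.

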